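# Unstack the small-parts cases into their trays

### The arm

A 6-joint arm with a two-finger parallel gripper is mounted at the origin on the work surface. World frame = base frame: x ahead of the robot, y to its left, z up, the work surface at z = 0. Lengths are in m, angles in degrees, forces in N, time in s.
With the tool pointing down it reaches from about 0.25 to 0.725 m from the base axis. Payload 9.7 kg.
Tool frame: the origin (TCP) lies at the very end of the fingers, on their centre line; the grasp point (between the pads) lies 19 mm behind it; z points along the fingers, y is the direction in which the jaws open and shut (so a half turn about z gives the same grasp; the last joint's range is limited). The gripper opens to 85 mm and grips with 20 to 120 N. Pads are 22 mm wide; open, the fingers measure 114 mm over their backs; the gripper's body (76 mm by 85 mm) begins 54 mm behind the grasp point. The pads swing forward as they close: fully open they stand 13 mm farther back than shut.
Start: joints at [-73.969, 4.979, 10.078, 95.1, 0, 90], TCP at [0.152, -0.529, 0.21] pointing down, gripper open.
Joint ranges: [-179.16, 179.16], [-48.56, 103.87], [-65.8, 70.77], [-126.05, 130.52], [-82.76, 87.17], [-180, 180]. Speed limits (degrees/s): [127.2, 127.2, 147.25, 180, 180, 180].

### API

Orientations are given as [roll, pitch, yaw] about the fixed x, y, z axes, in that order (R = Rz(yaw) Ry(pitch) Rx(roll)).
In Python, from workcell import get_state, snapshot, calibration, close_job, silhouettes gives the robot as it stands.
- The arm moves only by the tool move_arm, never from a script. Its argument "rows" is a list of rows, each a list of 7 numbers: the shift along the tool's x, y, z in units of 30 mm (1.0 is 30 mm), then the turn, a rotation vector about the tool's x, y, z in units of 5 degrees (1.0 is 5 degrees), then the gripper command: -1 is shut, 1 is fully open, values between are in proportion. In form: [[tx, ty, tz, wx, wy, wz, grip], ...]. A call has 1 to 12 rows; each row shifts and turns the commanded pose from where the row before left it, along the tool's axes as they then stand; what a row does not reach is not made up. A row lasts 1/8 s, in which the tool goes at most 62.5 mm and 10.7 degrees, less where a joint would pass 70% of its speed; a pose out of reach is approached as far as the arm can. A call is refused whole if a number of a shift passes 1 or a number of a turn 1, either way. A call with a gripper value outside its range is refused whole. The fingers move at their own pace and stop on an object; "force" is the grip in N (left out, the last holds). Time passes only in rows, so rows that do not move let the fingers close. It gives the time, the measured TCP pose, the force and the opening at its end, in the units of the state.
- get_state(): the state, without advancing time (a new reading comes with each control period).
- snapshot(name): name is "scene" or "top" or "wrist"; returns the picture (420x560x3 uint8, red, green, blue); there is no depth.
- calibration(name): a dict with "mtx" (3x3 intrinsics, pixels), "R" (3x3) and "t" (3): a world point X has camera coordinates R X + t. Camera axes: x right, y down, z forward; pixel columns grow to the right and rows downward; lengths in m; the calibration is good to about 2 mm. The wrist camera is an equidistant fisheye: a pixel r from the principal point sees the ray r / f radians off the axis. A picture is of the moment at which its call begins: read the wrist's pose just before it. calibration takes no time and is no camera call; for the wrist camera it gives the pose at the moment of the call.
- close_job(): hands the job in, once; it reports no verdict.
Trained networks look in the newest picture that a camera, given by its name, has taken for a name from the list of things; names that differ only in an ending like _2 or _b are one class to them, and where a whole thing is asked for, a point or a joint stands for the part that bears it (a point fixed in the world has none). Each returns a list of dicts, best first, with "p" (0 to 1); they miss things now and then, are a little off and sometimes report something else, mostly with a low value. They report only what shows in the picture. A call takes as long as a camera call.
- silhouettes(target, camera): "mask" (420x560 bool, what is visible of it) and "bbox" ([left, top, right, bottom] in pixels, round what is visible of it).
The state is a dict: "t": time; "joint_pos": joint angles; "dq": joint speeds; "effort": joint torques, N m; "tool_pos": TCP position; "tcp_rot": TCP orientation; "force": force on the tool from outside, world axes, zero at the start; "wrist_torque": the same for the moment, N m; "finger_gap": finger opening in m.
Only numpy, scipy, OpenCV 4.12 (cv2) and the standard library are available. Lean on these libraries where they do the work, as an engineer would, in place of code of your own. Each camera call takes 0.05 s, during which the arm holds its last target.

### The job

Take the stack of small-parts cases apart from the top down, one case at a time, and set each one flat inside the tray of its own colour: first the yellow one, then the red and the green in either order, and last the long blue one. Keep the cases upright so their contents stay sorted, and leave the jar and the tape roll where they stand.

Things in the scene. Friction and masses are not known exactly. Their poses are not given: they have to be found in the camera images.
- yellow_case_center (a point): Yellow case, a closed rigid box 80 mm long (its x axis), 54 mm wide (its y axis) and 38 mm high, smooth upright sides, clear window in the lid, about 150 g. The point is its centre, half-way up (19 mm above its underside); z up. It starts on top of the stack, bridging the red and the green case, with its length along the stack.
- red_case_center (a point): Red case, a closed rigid box 80 mm long (its x axis), 54 mm wide (its y axis) and 38 mm high, smooth upright sides, clear window in the lid, about 150 g. The point is its centre, half-way up (19 mm above its underside); z up. It starts in the middle layer on one half of the blue case, about 12 mm from the green one end to end; its inner end is covered by the yellow case.
- green_case_center (a point): Green case, a closed rigid box 80 mm long (its x axis), 54 mm wide (its y axis) and 38 mm high, smooth upright sides, clear window in the lid, about 150 g. The point is its centre, half-way up (19 mm above its underside); z up. It starts in the middle layer on the other half of the blue case; its inner end is covered by the yellow case.
- blue_case_center (a point): Long blue case at the bottom of the stack, standing on the bench: a closed rigid box 210 mm long (its x axis), 62 mm wide (its y axis) and 38 mm high, about 400 g. The point is its centre, half-way up (19 mm above its underside); z up.
- yellow_tray: Shallow yellow tray fixed to the bench: floor 3 mm thick, rim 7 mm high (above the bench), 4 mm thick; inside 100 mm (its x axis) by 74 mm (its y axis), 10 mm more on every side than its case. The origin is the centre of its underside, on the bench.
- red_tray: Shallow red tray fixed to the bench: floor 3 mm thick, rim 7 mm high (above the bench), 4 mm thick; inside 100 mm (its x axis) by 74 mm (its y axis), 10 mm more on every side than its case. The origin is the centre of its underside, on the bench.
- green_tray: Shallow green tray fixed to the bench: floor 3 mm thick, rim 7 mm high (above the bench), 4 mm thick; inside 100 mm (its x axis) by 74 mm (its y axis), 10 mm more on every side than its case. The origin is the centre of its underside, on the bench.
- blue_tray: Long shallow blue tray fixed to the bench: floor 3 mm thick, rim 7 mm high, 4 mm thick; inside 230 mm (its x axis) by 82 mm (its y axis), 10 mm more on every side than the blue case. The origin is the centre of its underside, on the bench.
- jar_center (a point): Bystander: small amber glass jar with a white cap, 48 mm across and 55 mm high, standing loose among the trays. The point is its centre, half-way up.
- tape_center (a point): Bystander: grey roll of tape lying flat and loose among the trays, 68 mm across with a 40 mm hole, 24 mm high. The point is its centre, half-way up.

How it is judged (in metres and radians):
On the way, in this order (a step that is already met when the one before it is completed fails the run):
1. the yellow case lies flat in the yellow tray (horizontal distance between yellow_case_center and yellow_tray below 0.016 m and z of yellow_case_center in the frame of yellow_tray below 0.0245 m and angle between yellow_case_center's own z axis and vertical below 0.08 rad), for 0.2 s.
2. the red and the green case lie flat in their trays (horizontal distance between red_case_center and red_tray below 0.016 m and z of red_case_center in the frame of red_tray below 0.0245 m and angle between each of red_case_center, green_case_center's own z axis and vertical below 0.08 rad and horizontal distance between green_case_center and green_tray below 0.016 m and z of green_case_center in the frame of green_tray below 0.0245 m), for 0.2 s.
3. the blue case lies flat in the blue tray (horizontal distance between blue_case_center and blue_tray below 0.016 m and z of blue_case_center in the frame of blue_tray below 0.0245 m and angle between blue_case_center's own z axis and vertical below 0.08 rad), for 0.2 s.
At the end, for the whole second after the job is handed in: Each case rests flat on the floor of the tray of its own colour: centre within 16 mm of the tray's centre seen from above, its centre less than 24.5 mm above the tray's underside (22 mm when flat), tilted less than 0.08 rad, at rest (below 0.02 m/s) (all of step 1 and all of step 2 and all of step 3 and linear speed of each of yellow_case, red_case, green_case, blue_case below 0.02 m/s); the robot touches nothing.
It fails at once if a case is tipped by more than 0.6 rad (angle between any of yellow_case_center, red_case_center, green_case_center, blue_case_center's own z axis and vertical above 0.6 rad).
It fails at once if the jar is moved by more than 30 mm (distance of jar_center from where it was at the start of the episode above 0.03 m).
It fails at once if the tape roll is moved by more than 30 mm (distance of tape_center from where it was at the start of the episode above 0.03 m).
It also fails if it takes over 115 s, if anything falls off the work surface, if the arm or the gripper's body presses on something with over 40 N, if the wrist force passes 120 N, or if a joint passes its speed limit or range.

## Working session

There is one attempt and no reset: what is moved stays moved. The work goes in short steps, Python scripts to look and compute and a tool call to move; the robot and the scene stay as the last step left them, time stands still between calls to the robot, and variables do not carry over. Pictures are saved under pics/ and viewed, and the job is handed in when it is done.

Besides the shell and the picture viewer there is one more tool, called as name([rows], argument=value, ...), one row to a line, values as JSON. move_arm: Moves the arm, as the interface text tells. Its arguments: {"type":"object","properties":{"rows":{"type":"array"},"force":{"type":"number"}},"required":["rows"]}

```bash
mkdir -p pics; ls
python3 - <<'E'
from workcell import *
import cv2
s=get_state();print(s)
for n in ["scene","top"]:
    im=snapshot(n);cv2.imwrite(f"pics/{n}0.png",im[:,:,::-1])
    c=calibration(n);print(n,c)
E
```

```text
pics
{'t': 0.0, 'joint_pos': array([-7.39685365e+01,  5.00934992e+00,  1.00348518e+01,  9.51004177e+01,
       -5.44105251e-04,  9.00006415e+01]), 'dq': array([ 0.01525145,  0.06560001, -0.00556292,  0.03261836, -0.04154447,
       -0.01896844]), 'effort': array([-1.12739239e-03, -5.20392931e+01,  4.64798212e+01,  1.63098442e-02,
       -9.06176723e-06, -1.04272362e-05]), 'tool_pos': array([ 0.1518153 , -0.5283582 ,  0.20930345]), 'tcp_rot': array([-1.79925084e+02,  5.44943549e-04,  1.60308227e+01]), 'force': array([0.20290777, 0.15000531, 1.02590192]), 'wrist_torque': array([ 0.00514534, -0.00429438,  0.00822386]), 'finger_gap': 0.08538966818924167}
scene {'mtx': array([[458.69251975,   0.        , 274.63841871],
       [  0.        , 458.69251975, 209.57741717],
       [  0.        ,   0.        ,   1.        ]]), 'R': array([[ 0.60267764,  0.79796287, -0.00590955],
       [ 0.65299139, -0.49741462, -0.57112253],
       [-0.45867407,  0.34034389, -0.82084355]]), 't': array([-0.32237758, -0.31260047,  1.57763748])}
top {'mtx': array([[399.68068129,   0.        , 282.20673715],
       [  0.        , 399.68068129, 218.44438512],
       [  0.        ,   0.        ,   1.        ]]), 'R': array([[ 0.01943766, -0.99967052, -0.01676369],
       [-0.99529438, -0.01775519, -0.09525676],
       [ 0.09492773,  0.01853638, -0.99531157]]), 't': array([-0.01385653,  0.57310147,  1.13392417])}
```

View pics/top0.png

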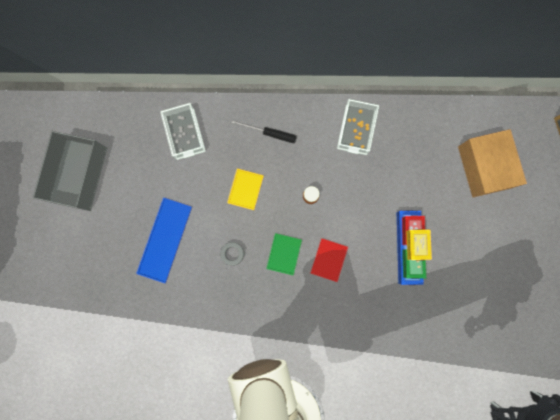

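View pics/scene0.png

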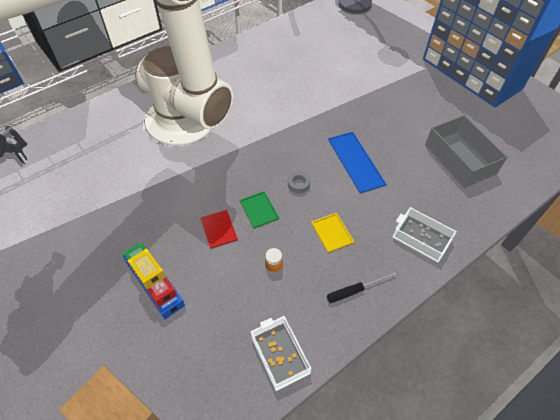

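```bash
cat > h.py <<'E'
from workcell import *
import numpy as np, cv2
from scipy.optimize import least_squares
from scipy.spatial.transform import Rotation as Rn
def proj(c,P,name):
    X=P@c["R"].T+c["t"]
    if name=="wrist":
        d=np.hypot(X[:,0],X[:,1]);th=np.arctan2(d,X[:,2]);s=th/np.maximum(d,1e-9)
        x,y=X[:,0]*s,X[:,1]*s
    else: x,y=X[:,0]/X[:,2],X[:,1]/X[:,2]
    m=c["mtx"];return np.c_[m[0,0]*x+m[0,2],m[1,1]*y+m[1,2]]
def box(p,dims,z0):
    x,y,a=p;l,w,h=dims
    s=np.array([[i,j,k] for i in(-1,1) for j in(-1,1) for k in (0,1)],float)
    ca,sa=np.cos(a),np.sin(a)
    X=s[:,0]*l/2;Y=s[:,1]*w/2
    return np.c_[x+ca*X-sa*Y,y+sa*X+ca*Y,z0+s[:,2]*h]
def dense(P):
    # densify box edges (for fisheye)
    E=[(0,1),(2,3),(4,5),(6,7),(0,2),(1,3),(4,6),(5,7),(0,4),(1,5),(2,6),(3,7)]
    t=np.linspace(0,1,15)[:,None]
    return np.vstack([P[a]*(1-t)+P[b]*t for a,b in E])
def mask_of(name,cam):
    r=silhouettes(name,cam)
    if not r: return None
    print(name,cam,[(round(float(q["p"]),2),list(map(int,q["bbox"]))) for q in r[:3]])
    return r[0]["mask"]
def fit(masks,cals,dims,z0,p0):
    cs={}
    for n,m in masks.items():
        k,_=cv2.findContours(m.astype(np.uint8),cv2.RETR_EXTERNAL,cv2.CHAIN_APPROX_NONE)
        k=max(k,key=cv2.contourArea)
        cs[n]=cv2.convexHull(k) .astype(np.float32), k[:,0].astype(float)
    def res(p):
        out=[]
        for n,(hm,pts) in cs.items():
            q=proj(cals[n],dense(box(p,dims,z0)),n).astype(np.float32)
            hull=cv2.convexHull(q)
            # mask contour pixel centres lie ~0.5 px inside true outline
            out+= [cv2.pointPolygonTest(hull,(float(a),float(b)),True)-0.5 for a,b in pts]
        return np.array(out)
    best=None
    for da in (0,.3,-.3):
        r=least_squares(res,np.array(p0)+[0,0,da],loss="soft_l1",f_scale=1.0,diff_step=1e-4,x_scale=[.01,.01,.1])
        if best is None or r.cost<best.cost: best=r
    r=best;return r.x,np.sqrt(np.mean(res(r.x)**2))
def unproj(c,uv,z):
    m=c["mtx"];d=np.array([(uv[0]-m[0,2])/m[0,0],(uv[1]-m[1,2])/m[1,1],1])
    d=c["R"].T@d;o=-c["R"].T@c["t"];return o+d*(z-o[2])/d[2]
E
python3 - <<'E'
from h import *
import pickle
cals={n:calibration(n) for n in("top","scene")}
for n in cals: snapshot(n)
D={"yellow_tray":((.108,.082,.007),0),"red_tray":((.108,.082,.007),0),"green_tray":((.108,.082,.007),0),"blue_tray":((.238,.090,.007),0),
"yellow_case_center":((.08,.054,.038),.076)}
for n,(d,z) in D.items():
    ms={}
    for c in cals:
        m=mask_of(n,c)
        if m is not None: ms[c]=m
    t=ms.get("top");ys,xs=np.nonzero(t)
    p0=unproj(cals["top"],(xs.mean(),ys.mean()),z+d[2])
    rc=cv2.minAreaRect(cv2.findNonZero(t.astype(np.uint8)));b=cv2.boxPoints(rc)
    W=np.array([unproj(cals["top"],q,z+d[2])[:2] for q in b]);e1,e2=W[1]-W[0],W[2]-W[1]
    e=e1 if np.linalg.norm(e1)>np.linalg.norm(e2) else e2
    a=np.arctan2(e[1],e[0]);a=(a+np.pi/2)%np.pi-np.pi/2
    for k in (["top"],["scene"],["top","scene"]):
        x,r=fit({q:ms[q] for q in k if q in ms},cals,d,z,[p0[0],p0[1],a])
        print(n,k,x[:2].round(4),np.degrees(x[2]).round(1),r.round(2))
for n,z in(("jar_center",.055),("tape_center",.024),("red_case_center",.076),("green_case_center",.076),("blue_case_center",.038)):
    m=mask_of(n,"top")
    if m is not None:
        ys,xs=np.nonzero(m);print(n,unproj(cals["top"],(xs.mean(),ys.mean()),z).round(3))
print(proj(cals["top"],np.array([[0,0,0.],[.152,-.529,.21]]),"top"))
print(calibration("wrist"), get_state()["t"])
cv2.imwrite("pics/w0.png",snapshot("wrist")[:,:,::-1])
E
```

```text
yellow_tray top [(0.92, [227, 172, 265, 208])]
yellow_tray scene [(0.87, [311, 211, 350, 253])]
yellow_tray ['top'] [0.661 0.11 ] -15.0 0.63
yellow_tray ['scene'] [0.6608 0.1077] -13.7 0.63
yellow_tray ['top', 'scene'] [0.661 0.109] -14.4 0.69
red_tray scene [(0.86, [200, 209, 238, 250])]Traceback (most recent call last):
  File "<stdin>", line 12, in <module>
    return _wrapfunc(a, 'nonzero')
    return _wrapit(obj, method, *args, **kwds)
    result = getattr(arr, method)(*args, **kwds)
ValueError: Calling nonzero on 0d arrays is not allowed. Use np.atleast_1d(scalar).nonzero() instead.
```

```bash
cat >> h.py <<'E'
def init(t,cal,zt):
    ys,xs=np.nonzero(t)
    p0=unproj(cal,(xs.mean(),ys.mean()),zt)
    b=cv2.boxPoints(cv2.minAreaRect(cv2.findNonZero(t.astype(np.uint8))))
    W=np.array([unproj(cal,q,zt)[:2] for q in b]);e1,e2=W[1]-W[0],W[2]-W[1]
    e=e1 if np.linalg.norm(e1)>np.linalg.norm(e2) else e2
    a=np.arctan2(e[1],e[0]);return [p0[0],p0[1],(a+np.pi/2)%np.pi-np.pi/2]
def locate(n,d,z,cals):
    ms={}
    for c in cals:
        m=mask_of(n,c)
        if m is not None: ms[c]=m
    if not ms: print("none",n);return
    k0="top" if "top" in ms else "scene"
    i=init(ms[k0],cals[k0],z+d[2])
    for k in [[q] for q in ms]+([list(ms)] if len(ms)>1 else []):
        x,r=fit({q:ms[q] for q in k},cals,d,z,i)
        print("  ",n,k,x[:2].round(4),np.degrees(x[2]).round(1),r.round(2))
E
python3 - <<'E'
from h import *
cals={n:calibration(n) for n in("top","scene")}
for n in cals: snapshot(n)
D={"red_tray":((.108,.082,.007),0),"green_tray":((.108,.082,.007),0),"blue_tray":((.238,.090,.007),0),
"yellow_case_center":((.08,.054,.038),.076)}
for n,(d,z) in D.items(): locate(n,d,z,cals)
for n,z in(("jar_center",.055),("tape_center",.024),("red_case_center",.076),("green_case_center",.076),("blue_case_center",.038)):
    m=mask_of(n,"top")
    if m is not None:
        ys,xs=np.nonzero(m);print(n,unproj(cals["top"],(xs.mean(),ys.mean()),z).round(3))
print(proj(cals["top"],np.array([[0,0,0.],[.152,-.529,.21]]),"top"))
print(calibration("wrist"), get_state()["t"])
cv2.imwrite("pics/w0.png",snapshot("wrist")[:,:,::-1])
E
```

```text
red_tray top [(0.87, [311, 239, 347, 282])]
red_tray scene [(0.93, [199, 210, 236, 248])]
   red_tray ['top'] [ 0.4569 -0.1417] -15.6 0.57
   red_tray ['scene'] [ 0.4542 -0.1426] -18.3 0.43
   red_tray ['top', 'scene'] [ 0.4558 -0.1423] -16.9 0.63
green_tray top [(0.65, [265, 230, 302, 276]), (0.25, [313, 239, 348, 280])]
green_tray scene [(0.97, [241, 191, 278, 229])]
   green_tray ['top'] [ 0.4714 -0.0095] -12.9 0.53
   green_tray ['scene'] [ 0.4702 -0.0101] -13.3 0.56
   green_tray ['top', 'scene'] [ 0.471  -0.0098] -13.1 0.56
blue_tray top [(0.69, [136, 197, 192, 282])]
blue_tray scene [(0.63, [328, 134, 384, 194])]
   blue_tray ['top'] [0.5064 0.3456] -16.9 0.41
   blue_tray ['scene'] [0.506  0.3459] -17.0 0.43
   blue_tray ['top', 'scene'] [0.5063 0.3457] -16.9 0.42
yellow_case_center top [(0.71, [408, 229, 430, 262])]
yellow_case_center scene [(0.88, [125, 250, 165, 286]), (0.7, [329, 134, 385, 193])]
   yellow_case_center ['top'] [ 0.5025 -0.3741] 1.2 0.34
   yellow_case_center ['scene'] [ 0.5006 -0.3746] 2.4 0.73
   yellow_case_center ['top', 'scene'] [ 0.5019 -0.3743] 1.8 0
[... 235 characters left out ...]
58 -0.361  0.076]
green_case_center top [(0.62, [403, 248, 429, 279]), (0.52, [405, 225, 432, 262])]
green_case_center [ 0.439 -0.365  0.076]
blue_case_center top [(0.81, [397, 211, 423, 284])]
blue_case_center [ 0.493 -0.352  0.038]
[[277.32264624 420.44870926]
 [503.39015952 395.25466363]]
{'mtx': array([[325.1922621 ,   0.        , 276.29281078],
       [  0.        , 325.1922621 , 206.05151434],
       [  0.        ,   0.        ,   1.        ]]), 'R': array([[ 2.76618951e-01, -9.60979467e-01,  6.47663982e-04],
       [-9.27966203e-01, -2.66940790e-01,  2.60041035e-01],
       [-2.49721208e-01, -7.25332887e-02, -9.65597349e-01]]), 't': array([-0.55086627, -0.03292665,  0.37779727])} 1.15
```

View pics/w0.png

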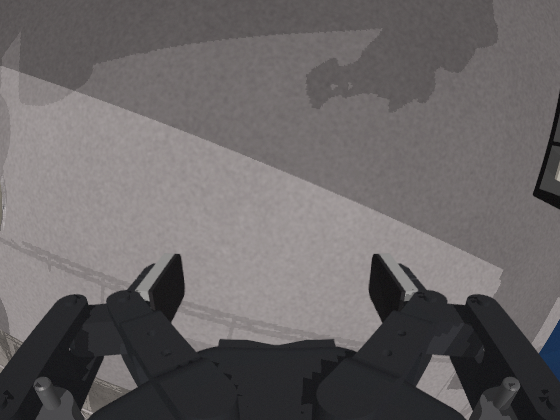

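move_arm([
  [1,-0.4,0,0,0,0.96,1],
  [1,-0.4,0,0,0,0.96,1],
  [1,-0.4,0,0,0,0.96,1],
  [1,-0.4,0,0,0,0,1],
  [1,-0.4,0,0,0,0,1],
  [1,-0.4,0,0,0,0,1],
  [1,-0.4,0,0,0,0,1],
  [1,-0.4,0,0,0,0,1],
  [1,-0.4,0,0,0,0,1],
])

```text
t: 2.33
tool_pos: [0.4118, -0.3983, 0.21]
tcp_rot: [180.0, -0.0, 1.6]
force: [0.4, -0.1, -0.4]
finger_gap: 0.0852
```

```bash
cat >> h.py <<'E'
def plan(x,y,z,yaw):
    s=get_state();p=s["tool_pos"];r=s["tcp_rot"]
    dy=(yaw-r[2]+90)%180-90
    a=np.radians(r[2]+dy);w=np.array([x,y,z])-p
    tx=np.cos(a)*w[0]+np.sin(a)*w[1];ty=np.sin(a)*w[0]-np.cos(a)*w[1]
    print("t",round(s["t"],2),"pos",p.round(4),"rpy",r.round(2),"gap",round(s["finger_gap"],4),"F",s["force"].round(1))
    print(" turn wz units",round(-dy/5,2)," then tx,ty,tz units",round(tx/.03,2),round(ty/.03,2),round(-w[2]/.03,2))
E
python3 - <<'E'
from h import *
plan(.502,-.374,.21,1.6)
import time
cals={"wrist":calibration("wrist"),"top":calibration("top"),"scene":calibration("scene")}
im=snapshot("wrist");cv2.imwrite("pics/w1.png",im[:,:,::-1])
m=mask_of("yellow_case_center","wrist")
x,r=fit({"wrist":m},cals,(.08,.054,.038),.076,[.502,-.374,.03]);print(x[:2],np.degrees(x[2]),r)
E
```

```text
t 2.33 pos [ 0.4118 -0.3983  0.21  ] rpy [179.99  -0.     1.63] gap 0.0852 F [ 0.4 -0.1 -0.4]
 turn wz units 0.01  then tx,ty,tz units 3.03 -0.73 0.0
yellow_case_center wrist [(0.97, [212, 42, 282, 144])]
[ 0.50305774 -0.37269738] 2.415923641115544 0.6228944569969342
```

View pics/w1.png

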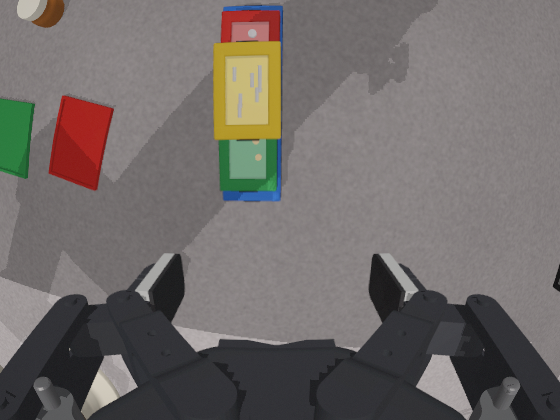

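move_arm([
  [0.8,-0.2,0,0,0,-0.12,1],
  [0.8,-0.2,0,0,0,0,1],
  [0.8,-0.2,0,0,0,0,1],
  [0.67,-0.13,0,0,0,0,1],
  [0,0,0.9,0,0,0,1],
  [0,0,0.9,0,0,0,1],
  [0,0,0.9,0,0,0,1],
  [0,0,0.7,0,0,0,1],
  [0,0,0.5,0,0,0,1],
  [0,0,0.37,0,0,0,1],
  [0,0,0,0,0,0,1],
])

```text
t: 3.8
tool_pos: [0.5019, -0.3734, 0.0813]
tcp_rot: [-180.0, 0.0, 2.2]
force: [-1.1, 0.1, 0.1]
finger_gap: 0.0854
```

Run:
```python
from h import *
plan(.503,-.373,.082,2.1)
im=snapshot("wrist");cv2.imwrite("pics/w2.png",im[:,:,::-1])
```

```text
t 3.8 pos [ 0.5019 -0.3734  0.0813] rpy [-1.7996e+02  4.0000e-02  2.2300e+00] gap 0.0854 F [-1.1  0.1  0.1]
 turn wz units 0.03  then tx,ty,tz units 0.04 -0.01 -0.02
```

View pics/w2.png

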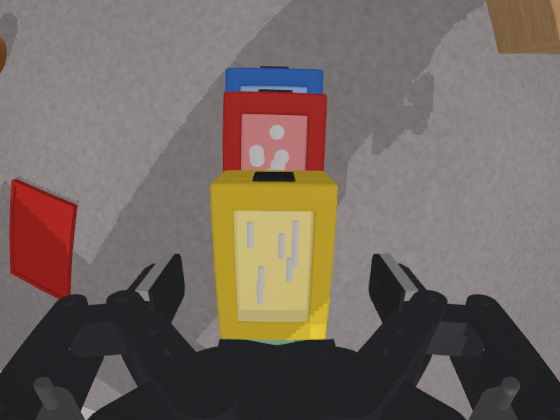

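move_arm([
  [0,0,0,0,0,0,-1],
  [0,0,0,0,0,0,-1],
  [0,0,0,0,0,0,-1],
  [0,0,0,0,0,0,-1],
  [0,0,0,0,0,0,-1],
  [0,0,0,0,0,0,-1],
  [0,0,0,0,0,0,-1],
  [0,0,0,0,0,0,-1],
], force=35)

```text
t: 4.85
tool_pos: [0.5024, -0.3739, 0.0829]
tcp_rot: [179.9, -0.1, 2.2]
force: [-2.2, -0.3, 6.1]
finger_gap: 0.0527
```

move_arm([
  [0,0,-0.3,0,0,0,-1],
  [0,0,-0.7,0,0,0,-1],
  [0,0,-1,0,0,0,-1],
  [0,0,-1,0,0,0,-1],
])

```text
t: 5.35
tool_pos: [0.5019, -0.3735, 0.1729]
tcp_rot: [-180.0, 0.0, 2.2]
force: [0.5, -0.1, -1.2]
finger_gap: 0.0526
```

Run:
```python
from h import *
plan(.661,.109,.16,-14.4)
im=snapshot("wrist");cv2.imwrite("pics/w3.png",im[:,:,::-1])
```

```text
t 5.35 pos [ 0.5019 -0.3735  0.1729] rpy [-1.7998e+02  2.0000e-02  2.2300e+00] gap 0.0526 F [ 0.5 -0.1 -1.2]
 turn wz units 3.33  then tx,ty,tz units 1.14 -16.9 0.43
```

View pics/w3.png

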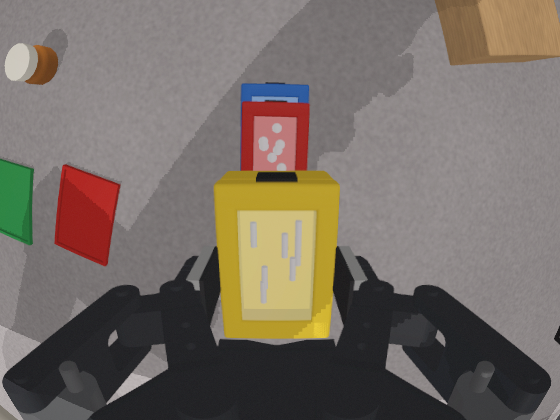

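move_arm([
  [0,-0.5,0,0,0,0.55,-1],
  [0,-1,0,0,0,0.55,-1],
  [0,-1,0,0,0,0.55,-1],
  [0,-1,0,0,0,0.55,-1],
  [0,-1,0,0,0,0.55,-1],
  [0.1,-1,0,0,0,0.55,-1],
  [0.1,-1,0,0,0,0,-1],
  [0.1,-1,0,0,0,0,-1],
  [0.1,-1,0,0,0,0,-1],
  [0.1,-1,0,0,0,0,-1],
  [0.1,-1,0,0,0,0,-1],
  [0.1,-1,0,0,0,0,-1],
])

```text
t: 6.9
tool_pos: [0.5697, -0.0863, 0.1733]
tcp_rot: [-177.8, 0.0, -9.7]
force: [-0.4, -0.5, -1.1]
finger_gap: 0.0525
```

Run:
```python
from h import *
plan(.661,.109,.16,-14.4)
cals={"wrist":calibration("wrist")}
im=snapshot("wrist");cv2.imwrite("pics/w4.png",im[:,:,::-1])
for n,p0,d in (("yellow_tray",[.661,.109,-.25],(.108,.082,.007)),("green_tray",[.471,-.01,-.23],(.108,.082,.007))):
    m=mask_of(n,"wrist")
    if m is not None:
        x,r=fit({"wrist":m},cals,d,0,p0);print(x[:2],np.degrees(x[2]),r)
```

```text
t 6.9 pos [ 0.5697 -0.0863  0.1733] rpy [-1.7785e+02  3.0000e-02 -9.7000e+00] gap 0.0525 F [-0.4 -0.5 -1.1]
 turn wz units 0.94  then tx,ty,tz units 1.33 -7.06 0.44
yellow_tray wrist [(0.63, [74, 89, 134, 187]), (0.31, [192, 232, 222, 316])]
[0.66323146 0.11117013] -13.599413908021969 0.5099520147541564
green_tray wrist [(0.61, [192, 229, 220, 317])]
[ 0.46844544 -0.00540143] -17.928974061133413 5.141314851505978
```

View pics/w4.png

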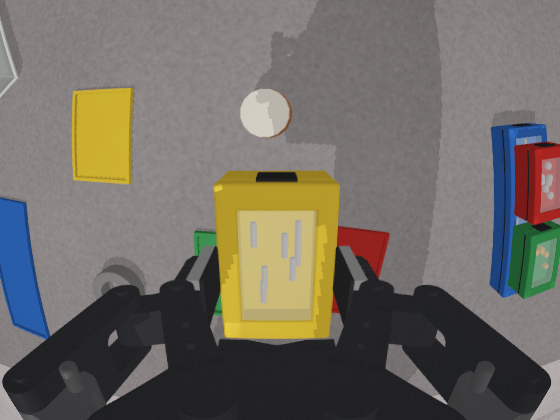

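move_arm([
  [0.2,-1,0,0,0,0.5,-1],
  [0.2,-1,0,0,0,0.4,-1],
  [0.2,-1,0,0,0,0,-1],
  [0.2,-1,0,0,0,0,-1],
  [0.2,-1,0,0,0,0,-1],
  [0.2,-1,0,0,0,0,-1],
  [0.1,-0.5,0,0,0,0,-1],
  [0,0,0,0,0,0,-1],
  [0,0,0,0,0,0,-1],
])

```text
t: 8.18
tool_pos: [0.6202, -0.0056, 0.1885]
tcp_rot: [-173.2, 0.3, -3.8]
force: [-0.2, 0.1, -1.1]
finger_gap: 0.0523
```

Run:
```python
from h import *
plan(.662,.110,.06,-14.2)
cals={"wrist":calibration("wrist")}
im=snapshot("wrist");cv2.imwrite("pics/w5.png",im[:,:,::-1])
```

```text
t 8.18 pos [ 0.6202 -0.0056  0.1885] rpy [-173.23    0.3    -3.8 ] gap 0.0523 F [-0.2  0.1 -1.1]
 turn wz units 2.08  then tx,ty,tz units 0.41 -4.08 4.28
```

View pics/w5.png

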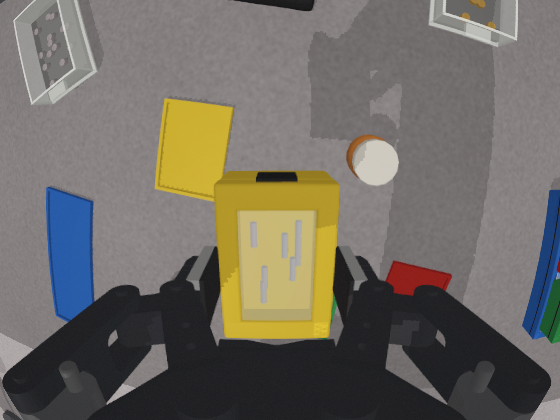

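Run:
```python
from h import *
s=get_state();print(s["joint_pos"].round(2),s["dq"].round(2))
```

```text
[ -3.87  14.65  18.46  94.12   6.77 179.94] [-0.18 -0.18 -0.05 -0.12  0.03  0.05]
```

move_arm([
  [0,0,0,0,0,0,-1],
])

```text
t: 8.35
tool_pos: [0.6202, -0.0058, 0.1886]
tcp_rot: [-173.2, 0.3, -3.8]
force: [-0.4, 0.1, -1.1]
finger_gap: 0.0526
```

Run:
```python
from h import *
s=get_state();print(s["joint_pos"].round(2),s["dq"].round(2),s["tool_pos"],s["tcp_rot"])
```

```text
[ -3.88  14.65  18.47  94.12   6.78 179.94] [-0.01  0.02  0.04 -0.    0.04 -0.03] [ 0.62016325 -0.00580533  0.18858031] [-173.22217468    0.29005376   -3.82283803]
```

move_arm([
  [0,0,0,0,0,-1,-1],
  [0,0,0,-0.68,0,-1,-1],
  [0,0,0,-0.68,0,-1,-1],
  [0,0,0,0,0,-1,-1],
  [0,0,0,0,0,-1,-1],
  [0,0,0,0,0,-1,-1],
  [0,0,0,0,0,-1,-1],
  [0,0,0,0,0,-1,-1],
  [0,0,0,0,0,-1,-1],
  [0,0,0,0,0,-1,-1],
  [0,0,0,0,0,-1,-1],
])

```text
t: 9.72
tool_pos: [0.6202, -0.0057, 0.1886]
tcp_rot: [179.3, -0.6, 51.3]
force: [-0.3, 0.0, -1.4]
finger_gap: 0.0526
```

```bash
cat >> h.py <<'E'
def plan(x,y,z,yaw):
    s=get_state();p=s["tool_pos"];r=s["tcp_rot"]
    R0=Rn.from_euler("xyz",r,degrees=True);R1=Rn.from_euler("xyz",[180,0,yaw],degrees=True)
    v=(R0.inv()*R1).as_rotvec(degrees=True)/5
    w=R1.inv().apply(np.array([x,y,z])-p)/.03
    q=s["joint_pos"];q1=np.degrees(np.arctan2(y,x))
    print("t",round(s["t"],2),"pos",p.round(4),"rpy",r.round(2),"gap",round(s["finger_gap"],4),"F",s["force"].round(1),"q",q.round(1))
    print(" rotvec units",v.round(2)," then shift units (goal axes)",w.round(2),"goal q6~",(180+q1-yaw+180)%360-180)
E
python3 - <<'E'
from h import *
plan(.662,.110,.06,165.8)
E
```

```text
t 9.72 pos [ 0.6202 -0.0057  0.1886] rpy [179.32  -0.59  51.3 ] gap 0.0526 F [-0.3  0.  -1.4] q [ -0.5  13.5  17.3  92.9   0.  128.2]
 rotvec units [  0.2    0.06 -22.9 ]  then shift units (goal axes) [-0.4   4.08  4.29] goal q6~ 23.63424980482702
```

move_arm([
  [0,0,0,0,0,-1,-1],
  [0,0,0,0,0,-1,-1],
  [0,0,0,0,0,-1,-1],
  [0,0,0,0,0,-1,-1],
  [0,0,0,0,0,-1,-1],
  [0,0,0,0,0,-1,-1],
  [0,0,0,0,0,-1,-1],
  [0,0,0,0,0,-1,-1],
  [0,0,0,0,0,-1,-1],
  [0,0,0,0,0,-1,-1],
  [0,0,0,0,0,-1,-1],
  [0,0,0,0,0,-1,-1],
])

```text
t: 11.22
tool_pos: [0.6202, -0.0057, 0.1886]
tcp_rot: [179.2, 0.3, 111.3]
force: [-0.1, 0.7, -0.7]
finger_gap: 0.0529
```

move_arm([
  [0,0,0,0,0,-1,-1],
  [0,0,0,0,0,-1,-1],
  [0,0,0,0,0,-1,-1],
  [0,0,0,0,0,-1,-1],
  [0,0,0,0,0,-1,-1],
  [0,0,0,0,0,-1,-1],
  [0,0,0,0,0,-1,-1],
  [0,0,0,0,0,-1,-1],
  [0,0,0,0,0,-1,-1],
  [0,0,0,0,0,-0.9,-1],
  [0,0,0,0,0,0,-1],
])

```text
t: 12.6
tool_pos: [0.6202, -0.0056, 0.1886]
tcp_rot: [179.7, 0.8, 160.6]
force: [-0.8, -0.4, -0.4]
finger_gap: 0.0529
```

Run:
```python
from h import *
plan(.662,.110,.06,165.8)
```

```text
t 12.6 pos [ 0.6202 -0.0056  0.1886] rpy [179.67   0.83 160.6 ] gap 0.0529 F [-0.8 -0.4 -0.4] q [-0.5 13.5 17.3 92.9  0.  18.9]
 rotvec units [ 0.06  0.17 -1.04]  then shift units (goal axes) [-0.4   4.08  4.29] goal q6~ 23.63424980482702
```

move_arm([
  [0,0,0,0.06,0.17,-0.98,-1],
  [-0.1,0.9,0,0,0,-0.06,-1],
  [-0.1,1,0,0,0,0,-1],
  [-0.1,1,0,0,0,0,-1],
  [-0.1,0.9,0,0,0,0,-1],
  [0,0.28,0,0,0,0,-1],
  [0,0,1,0,0,0,-1],
  [0,0,1,0,0,0,-1],
  [0,0,1,0,0,0,-1],
  [0,0,1,0,0,0,-1],
  [0,0,0.29,0,0,0,-1],
  [0,0,0,0,0,0,-1],
])

```text
t: 14.1
tool_pos: [0.6618, 0.1099, 0.0601]
tcp_rot: [-180.0, -0.0, 165.8]
force: [-0.3, 0.4, -1.2]
finger_gap: 0.0526
```

Run:
```python
from h import *
plan(.662,.110,.011,165.8)
cals={"wrist":calibration("wrist")}
im=snapshot("wrist");cv2.imwrite("pics/w6.png",im[:,:,::-1])
m=mask_of("yellow_case_center","wrist")
z=get_state()["tool_pos"][2]-.007
x,r=fit({"wrist":m},cals,(.08,.054,.038),z,[.662,.11,-.25]);print(x[:2],np.degrees(x[2]),r)
```

```text
t 14.1 pos [0.6618 0.1099 0.0601] rpy [-1.7998e+02 -2.0000e-02  1.6581e+02] gap 0.0526 F [-0.3  0.4 -1.2] q [ 9.4 21.3 12.8 81.6 -0.  23.6]
 rotvec units [-0. -0.  0.]  then shift units (goal axes) [-0.    0.    1.64] goal q6~ 23.63424980482702
yellow_case_center wrist [(0.7, [212, 173, 340, 339])]
[0.66296584 0.10955408] -14.144697969859434 1.8829827555752399
```

View pics/w6.png

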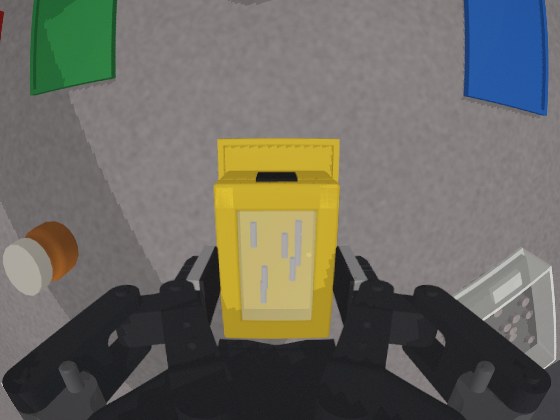

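move_arm([
  [0,0,0.6,0,0,0,-1],
  [0,0,0.5,0,0,0,-1],
  [0,0,0.3,0,0,0,-1],
  [0,0,0.15,0,0,0,-1],
  [0,0,0.08,0,0,0,-1],
  [0,0,0,0,0,0,-1],
])

```text
t: 14.95
tool_pos: [0.6621, 0.1103, 0.0111]
tcp_rot: [180.0, 0.0, 165.9]
force: [0.7, -0.1, -0.7]
finger_gap: 0.0528
```

move_arm([
  [0,0,0.03,0,0,0,-1],
  [0,0,0.03,0,0,0,-1],
])

```text
t: 15.2
tool_pos: [0.6623, 0.1104, 0.01]
tcp_rot: [180.0, 0.0, 165.9]
force: [-2.2, -0.6, 6.3]
finger_gap: 0.0527
```

move_arm([
  [0,0,0,0,0,0,0.6],
  [0,0,0,0,0,0,0.6],
  [0,0,0,0,0,0,0.8],
  [0,0,-0.2,0,0,0,1],
  [0,0,-0.6,0,0,0,1],
  [0,0,-1,0,0,0,1],
  [0,0,-1,0,0,0,1],
  [0,0,-1,0,0,0,1],
  [0,0,-1,0,0,0,1],
  [0,0,-1,0,0,0,1],
])

```text
t: 16.45
tool_pos: [0.662, 0.1103, 0.1859]
tcp_rot: [180.0, 0.1, 165.9]
force: [0.4, -0.1, 0.1]
finger_gap: 0.0854
```

Run:
```python
from h import *
plan(.47,-.374,.2,182)
cals={n:calibration(n) for n in("top","scene","wrist")}
cs=(.08,.054,.038)
for n in cals:
    im=snapshot(n);cv2.imwrite(f"pics/{n}7.png",im[:,:,::-1])
m=mask_of("yellow_case_center","wrist")
if m is not None:
    x,r=fit({"wrist":m},cals,cs,.003,[.662,.11,-.25]);print(x[:2],np.degrees(x[2]),r)
c2={k:cals[k] for k in("top","scene")}
for n in ("yellow_case_center",): locate(n,cs,.003,c2)
for n in ("red_case_center","green_case_center"): locate(n,cs,.038,c2)
```

```text
t 16.45 pos [0.662  0.1103 0.1859] rpy [1.7997e+02 8.0000e-02 1.6586e+02] gap 0.0854 F [ 0.4 -0.1  0.1] q [ 9.5 22.  27.7 95.6 -0.  23.6]
 rotvec units [ 0.    0.02 -3.23]  then shift units (goal axes) [  6.96 -15.91  -0.47] goal q6~ -40.510833604072445
yellow_case_center wrist [(0.61, [247, 144, 303, 223])]
[0.66085216 0.10991116] -14.117416349953524 0.43660169449518516
yellow_case_center top [(0.69, [244, 173, 257, 205])]
yellow_case_center scene [(0.95, [315, 212, 351, 244])]
   yellow_case_center ['top'] [0.6569 0.0626] 100.5 3.24
   yellow_case_center ['scene'] [0.6614 0.1072] -15.5 0.46
   yellow_case_center ['top', 'scene'] [0.6605 0.1084] -16.3 2.94
red_case_center top [(0.67, [400, 216, 426, 247])]
   red_case_center ['top'] [ 0.5434 -0.3718] 1.7 0.33
green_case_center top [(0.85, [402, 248, 427, 278])]
green_case_center scene [(0.81, [121, 240, 158, 276])]
   green_case_center ['top'] [ 0.4522 -0.3726] 0.4 0.5
   green_case_center ['scene'] [ 0.445  -0.3729] 3.3 1.11
   green_case_center ['top', 'scene'] [ 0.4513 -0.3728] 1.5 1.08
```

View pics/wrist7.png

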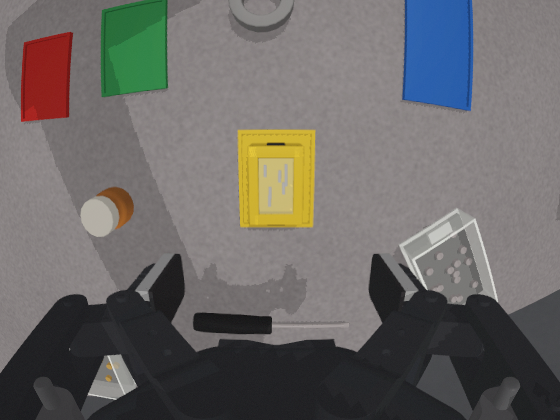

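View pics/top7.png

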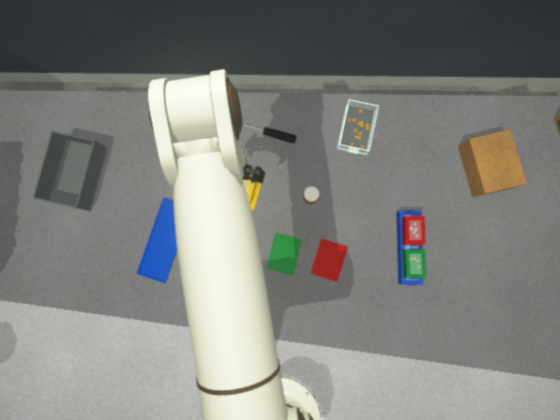

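move_arm([
  [0,0,0,0,0,-0.81,1],
  [0,0,0,0,0,-0.81,1],
  [0,0,0,0,0,-0.81,1],
  [0,0,0,0,0,-0.8,1],
  [0.28,-1,0,0,0,0,1],
  [0.28,-1,0,0,0,0,1],
  [0.28,-1,0,0,0,0,1],
  [0.28,-1,0,0,0,0,1],
  [0.28,-1,0,0,0,0,1],
  [0.28,-1,0,0,0,0,1],
  [0.28,-1,0,0,0,0,1],
  [0.28,-1,0,0,0,0,1],
])

```text
t: 18.45
tool_pos: [0.6027, -0.1328, 0.1828]
tcp_rot: [180.0, -0.0, -178.0]
force: [-0.0, -1.2, -0.1]
finger_gap: 0.0855
```

move_arm([
  [0.28,-1,0,0,0,0,1],
  [0.28,-1,0,0,0,0,1],
  [0.28,-1,0,0,0,0,1],
  [0.28,-1,0,0,0,0,1],
  [0.28,-1,0,0,0,0,1],
  [0.28,-1,0,0,0,0,1],
  [0.28,-1,0,0,0,0,1],
  [0.28,-0.9,0,0,0,0,1],
  [0,0,0,0,0,0,1],
])

```text
t: 19.58
tool_pos: [0.5436, -0.3726, 0.1823]
tcp_rot: [180.0, -0.1, -178.1]
force: [0.1, 1.2, -0.3]
finger_gap: 0.085
```

Run:
```python
from h import *
plan(.544,-.372,.044,182)
cals={n:calibration(n) for n in("wrist",)}
cs=(.08,.054,.038)
im=snapshot("wrist");cv2.imwrite("pics/w8.png",im[:,:,::-1])
for n,d,z,p0 in (("red_case_center",cs,.038,[.544,-.372,.03]),("green_case_center",cs,.038,[.452,-.372,.03])):
    m=mask_of(n,"wrist")
    if m is None: continue
    x,r=fit({"wrist":m},cals,d,z,p0);print(n,x[:2],np.degrees(x[2]),r)
```

```text
t 19.57 pos [ 0.5436 -0.3726  0.1823] rpy [ 1.7997e+02 -6.0000e-02 -1.7813e+02] gap 0.085 F [ 0.1  1.2 -0.3] q [-34.4  20.3  25.   94.8  -0.  -36.3]
 rotvec units [ 0.01 -0.01 -0.03]  then shift units (goal axes) [-0.02  0.02  4.61] goal q6~ -36.36523906125967
red_case_center wrist [(0.77, [251, 145, 314, 241])]
red_case_center [ 0.54359817 -0.37003936] 0.7306376207274948 0.4929097263392544
green_case_center wrist [(0.82, [251, 44, 316, 138])]
green_case_center [ 0.45258466 -0.37083081] 1.3107336567083183 0.585825495763696
```

View pics/w8.png

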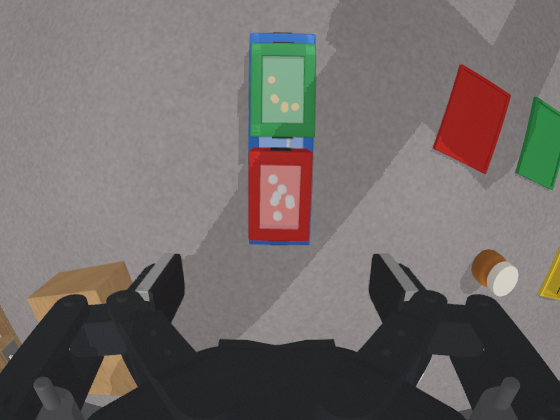

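move_arm([
  [0,0.07,0.5,0,0,0.13,1],
  [0,0,1,0,0,0,1],
  [0,0,1,0,0,0,1],
  [0,0,1,0,0,0,1],
  [0,0,0.6,0,0,0,1],
  [0,0,0.4,0,0,0,1],
  [0,0,0.09,0,0,0,1],
  [0,0,0,0,0,0,1],
])

```text
t: 20.72
tool_pos: [0.5447, -0.3691, 0.0463]
tcp_rot: [-180.0, 0.0, -178.6]
force: [0.3, 0.7, -0.4]
finger_gap: 0.0852
```

Run:
```python
from h import *
plan(.5436,-.3705,.0445,181.2)
im=snapshot("wrist");cv2.imwrite("pics/w9.png",im[:,:,::-1])
```

```text
t 20.73 pos [ 0.5447 -0.3691  0.0463] rpy [-1.7996e+02  4.0000e-02 -1.7864e+02] gap 0.0852 F [ 0.3  0.7 -0.4] q [-34.1  19.6   9.1  79.5  -0.  -35.5]
 rotvec units [-0.01  0.01  0.03]  then shift units (goal axes) [ 0.04 -0.04  0.06] goal q6~ -35.47706420785977
```

View pics/w9.png

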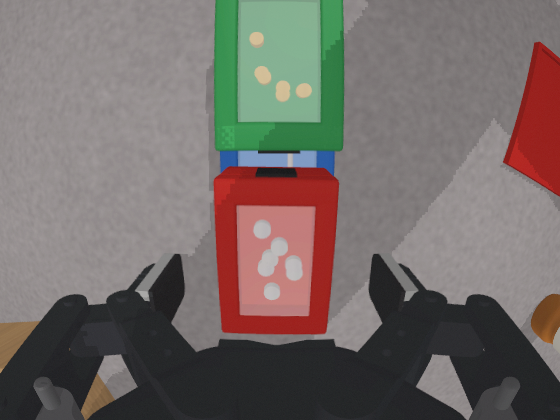

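move_arm([
  [0,0,0.06,0,0,0,0.3],
  [0,0,0,0,0,0,-1],
  [0,0,0,0,0,0,-1],
  [0,0,0,0,0,0,-1],
  [0,0,0,0,0,0,-1],
  [0,0,0,0,0,0,-1],
  [0,0,0,0,0,0,-1],
  [0,0,0,0,0,0,-1],
])

```text
t: 21.78
tool_pos: [0.5445, -0.3691, 0.0442]
tcp_rot: [-180.0, 0.0, -178.6]
force: [-1.2, 0.6, 4.9]
finger_gap: 0.0524
```

move_arm([
  [0,0,-0.3,0,0,0,-1],
  [0,0,-0.7,0,0,0,-1],
  [0,0,-1,0,0,0,-1],
  [0,0,-1,0,0,0,-1],
  [0,0,0,0,0,0,-1],
])

```text
t: 22.4
tool_pos: [0.5452, -0.3696, 0.1362]
tcp_rot: [-179.9, 0.2, -178.6]
force: [0.1, -0.1, -1.8]
finger_gap: 0.0527
```

Run:
```python
from h import *
plan(.456,-.1423,.08,180-16.9)
im=snapshot("wrist");cv2.imwrite("pics/w10.png",im[:,:,::-1])
```

```text
t 22.4 pos [ 0.5452 -0.3696  0.1362] rpy [-1.7987e+02  1.7000e-01 -1.7864e+02] gap 0.0527 F [ 0.1 -0.1 -1.8] q [-34.1  19.2  18.5  89.1  -0.  -35.5]
 rotvec units [-0.02  0.04  3.65]  then shift units (goal axes) [5.05 6.38 1.87] goal q6~ -0.4311277914681
```

View pics/w10.png

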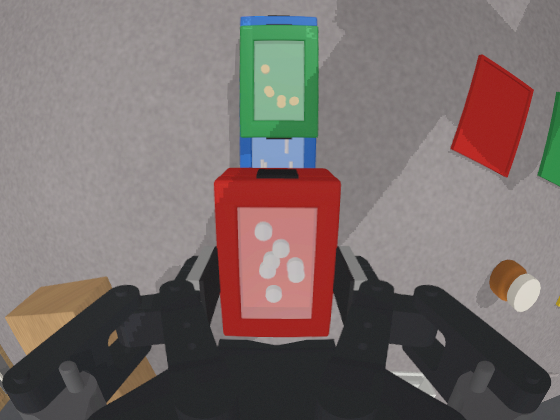

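move_arm([
  [0,0,0,0,0,0.91,-1],
  [0,0,0,0,0,0.91,-1],
  [0,0,0,0,0,0.91,-1],
  [0,0,0,0,0,0.92,-1],
  [0.7,0.9,0,0,0,0,-1],
  [0.75,0.95,0,0,0,0,-1],
  [0.75,0.95,0,0,0,0,-1],
  [0.75,0.95,0,0,0,0,-1],
  [0.75,0.95,0,0,0,0,-1],
  [0.75,0.95,0,0,0,0,-1],
  [0.6,0.73,0,0,0,0,-1],
  [0,0,0,0,0,0,-1],
])

```text
t: 23.95
tool_pos: [0.4539, -0.1404, 0.1324]
tcp_rot: [180.0, -0.1, 163.2]
force: [0.2, -0.2, -0.9]
finger_gap: 0.0527
```

Run:
```python
from h import *
plan(.456,-.1423,.06,180-16.9)
cals={"wrist":calibration("wrist")}
im=snapshot("wrist");cv2.imwrite("pics/w11.png",im[:,:,::-1])
m=mask_of("green_tray","wrist")
if m is not None:
    x,r=fit({"wrist":m},cals,(.108,.082,.007),0,[.471,-.01,-.23]);print(x[:2],np.degrees(x[2]),r)
```

```text
t 23.95 pos [ 0.4539 -0.1404  0.1324] rpy [ 1.8000e+02 -1.1000e-01  1.6322e+02] gap 0.0527 F [ 0.2 -0.2 -0.9] q [-17.2  -6.   -9.4  86.7  -0.   -0.4]
 rotvec units [ 0.   -0.02  0.02]  then shift units (goal axes) [-0.08 -0.04  2.41] goal q6~ -0.4311277914681
green_tray wrist [(0.68, [367, 113, 453, 230])]
[ 0.47231461 -0.00800292] -12.428423385509763 0.5272308424638084
```

View pics/w11.png

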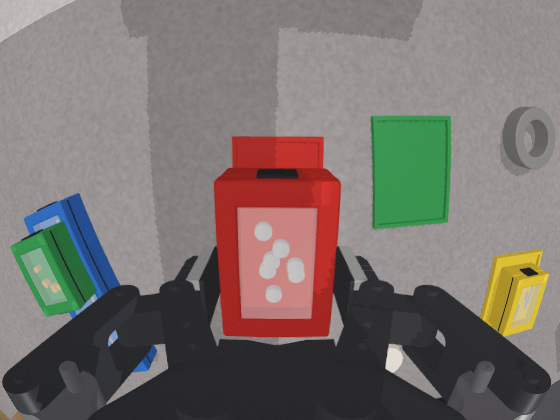

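move_arm([
  [-0.08,-0.04,0.6,0,0,0,-1],
  [0,0,0.8,0,0,0,-1],
  [0,0,0.6,0,0,0,-1],
  [0,0,0.4,0,0,0,-1],
  [0,0,0,0,0,0,-1],
])

```text
t: 24.68
tool_pos: [0.4564, -0.1437, 0.0607]
tcp_rot: [-180.0, -0.1, 163.1]
force: [0.2, -0.5, 0.1]
finger_gap: 0.0529
```

Run:
```python
from h import *
plan(.456,-.1423,.0095,180-16.9)
im=snapshot("wrist");cv2.imwrite("pics/w12.png",im[:,:,::-1])
```

```text
t 24.68 pos [ 0.4564 -0.1437  0.0607] rpy [-1.7999e+02 -1.0000e-01  1.6310e+02] gap 0.0529 F [ 0.2 -0.5  0.1] q [-17.5  -5.  -16.4  78.7  -0.   -0.6]
 rotvec units [-0.   -0.02 -0.  ]  then shift units (goal axes) [0.03 0.04 1.71] goal q6~ -0.4311277914681
```

View pics/w12.png

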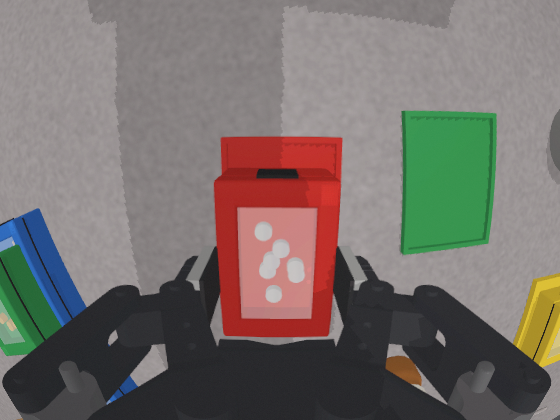

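move_arm([
  [0.03,0.05,0.5,0,0,0,-1],
  [0,0,0.5,0,0,0,-1],
  [0,0,0.4,0,0,0,-1],
  [0,0,0.2,0,0,0,-1],
  [0,0,0.09,0,0,0,-1],
  [0,0,0.03,0,0,0,-1],
  [0,0,0,0,0,0,-1],
])

```text
t: 25.6
tool_pos: [0.4567, -0.142, 0.0104]
tcp_rot: [-180.0, 0.0, 163.1]
force: [-0.2, -0.6, -1.8]
finger_gap: 0.0526
```

move_arm([
  [0,0,0.03,0,0,0,-1],
  [0,0,0.02,0,0,0,-1],
  [0,0,0,0,0,0,-1],
])

```text
t: 25.98
tool_pos: [0.4567, -0.142, 0.0092]
tcp_rot: [-180.0, 0.0, 163.1]
force: [-2.3, 0.6, 5.0]
finger_gap: 0.0529
```

move_arm([
  [0,0,0,0,0,0,0.6],
  [0,0,0,0,0,0,0.6],
  [0,0,0,0,0,0,0.8],
  [0,0,-0.2,0,0,0,1],
  [0,0,-0.6,0,0,0,1],
  [0,0,-1,0,0,0,1],
  [0,0,-1,0,0,0,1],
  [0,0,-1,0,0,0,1],
  [0,0,-1,0,0,0,1],
  [0,0,-1,0,0,0,1],
])

```text
t: 27.22
tool_pos: [0.4565, -0.142, 0.1851]
tcp_rot: [-180.0, 0.1, 163.1]
force: [-0.8, 0.0, 0.5]
finger_gap: 0.0854
```

Run:
```python
from h import *
plan(.4526,-.371,.185,181.3)
cals={n:calibration(n) for n in("wrist",)}
cs=(.08,.054,.038)
im=snapshot("wrist");cv2.imwrite("pics/w13.png",im[:,:,::-1])
for n,d,z,p0 in (("red_case_center",cs,.003,[.456,-.142,-.29]),):
    m=mask_of(n,"wrist")
    if m is None: continue
    x,r=fit({"wrist":m},cals,d,z,p0);print(n,x[:2],np.degrees(x[2]),r)
```

```text
t 27.23 pos [ 0.4565 -0.142   0.1851] rpy [-1.7999e+02  8.0000e-02  1.6311e+02] gap 0.0854 F [-0.8  0.   0.5] q [-17.3  -5.4  -3.   92.3  -0.   -0.4]
 rotvec units [-0.    0.02 -3.64]  then shift units (goal axes) [ 0.3  -7.63  0.  ] goal q6~ -40.641759440541534
red_case_center wrist [(0.79, [249, 142, 306, 228])]
red_case_center [ 0.45649584 -0.14181209] -17.23755574311859 0.626314815605937
```

View pics/w13.png

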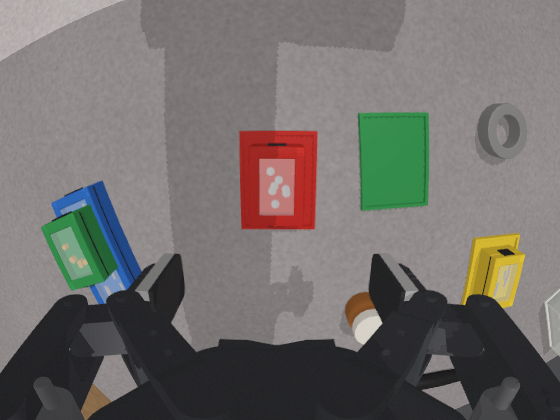

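Red case is centred in its tray (248–306 inside 240–317). Now the green.

move_arm([
  [0,0,0,0,0,-0.91,1],
  [0,0,0,0,0,-0.91,1],
  [0,0,0,0,0,-0.91,1],
  [0,0,0,0,0,-0.91,1],
  [0.04,-0.95,0,0,0,0,1],
  [0.04,-0.95,0,0,0,0,1],
  [0.04,-0.95,0,0,0,0,1],
  [0.04,-0.95,0,0,0,0,1],
  [0.04,-0.95,0,0,0,0,1],
  [0.04,-0.95,0,0,0,0,1],
  [0.04,-0.95,0,0,0,0,1],
  [0.04,-0.95,0,0,0,0,1],
])

```text
t: 28.82
tool_pos: [0.4519, -0.371, 0.1829]
tcp_rot: [-180.0, -0.0, -178.7]
force: [-0.0, 0.5, 0.2]
finger_gap: 0.0856
```

move_arm([
  [0,0,0,0,0,0,1],
])

```text
t: 28.95
tool_pos: [0.4517, -0.3714, 0.1822]
tcp_rot: [180.0, -0.0, -178.8]
force: [0.9, 0.4, 0.6]
finger_gap: 0.0856
```

Run:
```python
from h import *
plan(.4526,-.371,.0445,181.3)
cals={n:calibration(n) for n in("wrist",)}
cs=(.08,.054,.038)
im=snapshot("wrist");cv2.imwrite("pics/w14.png",im[:,:,::-1])
for n,d,z,p0 in (("green_case_center",cs,.038,[.4526,-.371,.02]),("blue_case_center",(.21,.062,.038),0,[.498,-.371,.02])):
    m=mask_of(n,"wrist")
    if m is None: continue
    x,r=fit({"wrist":m},cals,d,z,p0);print(n,x[:2],np.degrees(x[2]),r)
```

```text
t 28.95 pos [ 0.4517 -0.3714  0.1822] rpy [ 1.7998e+02 -5.0000e-02 -1.7880e+02] gap 0.0856 F [0.9 0.4 0.6] q [-39.4   9.4  11.8  92.5  -0.  -40.6]
 rotvec units [ 0.   -0.01 -0.02]  then shift units (goal axes) [-0.03  0.01  4.59] goal q6~ -40.641759440541534
green_case_center wrist [(0.85, [247, 146, 308, 241])]
green_case_center [ 0.45186304 -0.37064682] 1.4652945278825182 0.37275148614238096
blue_case_center wrist [(0.78, [245, 125, 310, 319])]
blue_case_center [ 0.49822128 -0.37010331] 0.8109843298699722 8.24044287559819
```

View pics/w14.png

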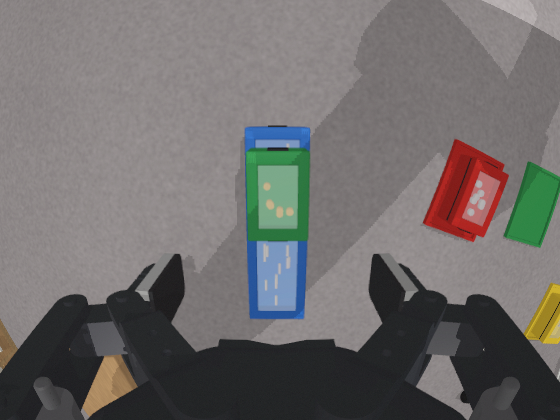

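move_arm([
  [0,0.01,0.5,0,0,0,1],
  [0,0,1,0,0,0,1],
  [0,0,1,0,0,0,1],
  [0,0,1,0,0,0,1],
  [0,0,0.6,0,0,0,1],
  [0,0,0.4,0,0,0,1],
  [0,0,0.1,0,0,0,1],
  [0,0,0,0,0,0,1],
])

```text
t: 30.1
tool_pos: [0.4524, -0.3701, 0.0453]
tcp_rot: [-180.0, 0.0, -178.7]
force: [0.1, 0.0, 0.0]
finger_gap: 0.0853
```

Run:
```python
from h import *
plan(.452,-.371,.0445,181.3)
im=snapshot("wrist");cv2.imwrite("pics/w15.png",im[:,:,::-1])
```

```text
t 30.1 pos [ 0.4524 -0.3701  0.0453] rpy [-1.7996e+02  3.0000e-02 -1.7869e+02] gap 0.0853 F [0.1 0.  0. ] q [-39.3   9.6  -3.1  77.3  -0.  -40.6]
 rotvec units [-0.01  0.01  0.  ]  then shift units (goal axes) [ 0.01 -0.03  0.03] goal q6~ -40.679028391341774
```

View pics/w15.png

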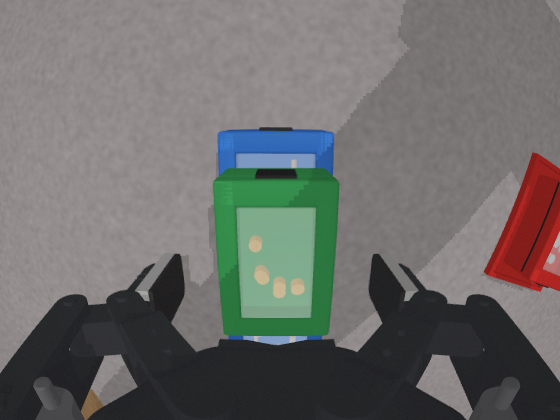

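move_arm([
  [0,0,0.03,0,0,0,0.3],
  [0,0,0,0,0,0,-1],
  [0,0,0,0,0,0,-1],
  [0,0,0,0,0,0,-1],
  [0,0,0,0,0,0,-1],
  [0,0,0,0,0,0,-1],
  [0,0,0,0,0,0,-1],
  [0,0,0,0,0,0,-1],
])

```text
t: 31.15
tool_pos: [0.4524, -0.3701, 0.0443]
tcp_rot: [-180.0, 0.0, -178.7]
force: [-0.7, -0.3, 7.1]
finger_gap: 0.0526
```

move_arm([
  [0,0,-0.3,0,0,0,-1],
  [0,0,-0.7,0,0,0,-1],
  [0,0,-1,0,0,0,-1],
  [0,0,-1,0,0,0,-1],
  [0,0,0,0,0,0,-1],
])

```text
t: 31.78
tool_pos: [0.453, -0.3705, 0.1362]
tcp_rot: [-179.9, 0.2, -178.7]
force: [0.4, -0.5, -2.0]
finger_gap: 0.0525
```

Run:
```python
from h import *
plan(.4716,-.0092,.13,180-13)
im=snapshot("wrist");cv2.imwrite("pics/w16.png",im[:,:,::-1])
```

```text
t 31.77 pos [ 0.453  -0.3705  0.1362] rpy [-1.7986e+02  1.6000e-01 -1.7869e+02] gap 0.0525 F [ 0.4 -0.5 -2. ] q [-39.3   8.7   6.   87.1  -0.  -40.6]
 rotvec units [-0.02  0.03  2.86]  then shift units (goal axes) [ 2.1  11.87  0.21] goal q6~ 11.882412385604368
```

View pics/w16.png

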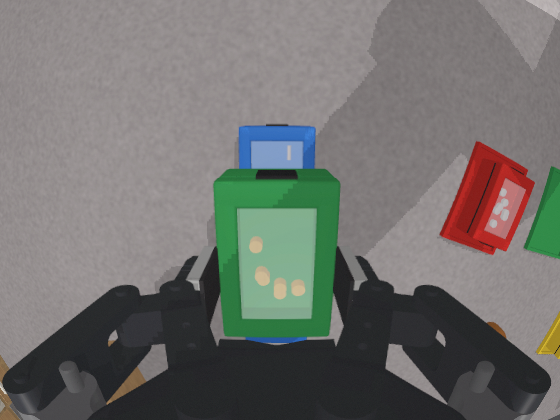

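move_arm([
  [0,0,0,0,0,0.96,-1],
  [0,0,0,0,0,0.95,-1],
  [0,0,0,0,0,0.95,-1],
  [0.18,1,0,0,0,0,-1],
  [0.18,1,0,0,0,0,-1],
  [0.18,1,0,0,0,0,-1],
  [0.18,1,0,0,0,0,-1],
  [0.18,1,0,0,0,0,-1],
  [0.18,1,0,0,0,0,-1],
  [0.18,1,0,0,0,0,-1],
  [0.18,1,0,0,0,0,-1],
  [0.18,1,0,0,0,0,-1],
])

```text
t: 33.33
tool_pos: [0.4647, -0.0947, 0.1321]
tcp_rot: [-180.0, -0.1, 167.0]
force: [0.2, -0.4, -0.9]
finger_gap: 0.053
```

move_arm([
  [0.18,1,0,0,0,0,-1],
  [0.18,1,0,0,0,0,-1],
  [0.12,0.87,0.3,0,0,0,-1],
  [0,0,0.8,0,0,0,-1],
  [0,0,0.8,0,0,0,-1],
  [0,0,0.3,0,0,0,-1],
  [0,0,0,0,0,0,-1],
])

```text
t: 34.2
tool_pos: [0.4701, -0.0087, 0.0668]
tcp_rot: [-180.0, -0.1, 167.0]
force: [0.5, -0.1, -1.3]
finger_gap: 0.0529
```

Run:
```python
from h import *
plan(.4716,-.0092,.0095,180-13)
im=snapshot("wrist");cv2.imwrite("pics/w17.png",im[:,:,::-1])
```

```text
t 34.2 pos [ 0.4701 -0.0087  0.0668] rpy [-1.7997e+02 -1.1000e-01  1.6700e+02] gap 0.0529 F [ 0.5 -0.1 -1.3] q [ -1.1  -6.2 -16.8  79.5  -0.   11.9]
 rotvec units [-0.01 -0.02  0.  ]  then shift units (goal axes) [-0.05 -0.    1.91] goal q6~ 11.882412385604368
```

View pics/w17.png

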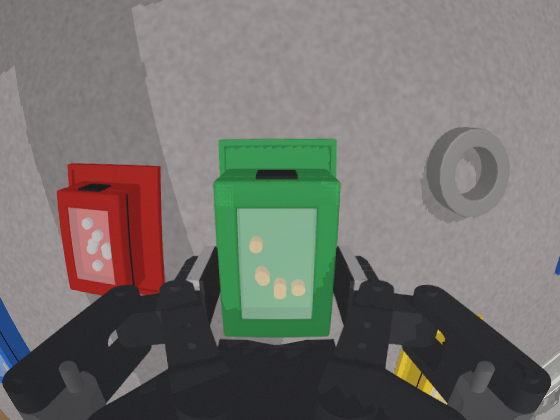

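move_arm([
  [-0.03,0,0.6,0,0,0,-1],
  [0,0,0.6,0,0,0,-1],
  [0,0,0.4,0,0,0,-1],
  [0,0,0.2,0,0,0,-1],
  [0,0,0.09,0,0,0,-1],
  [0,0,0.04,0,0,0,-1],
  [0,0,0,0,0,0,-1],
])

```text
t: 35.12
tool_pos: [0.4719, -0.0089, 0.0101]
tcp_rot: [-180.0, 0.0, 167.0]
force: [-0.5, -0.1, -0.7]
finger_gap: 0.0528
```

move_arm([
  [0,0,0.03,0,0,0,-1],
  [0,0,0.01,0,0,0,-1],
  [0,0,0,0,0,0,-1],
])

```text
t: 35.5
tool_pos: [0.4719, -0.0089, 0.0093]
tcp_rot: [180.0, 0.0, 167.0]
force: [-1.8, -0.6, 5.8]
finger_gap: 0.0528
```

move_arm([
  [0,0,0,0,0,0,0.6],
  [0,0,0,0,0,0,0.6],
  [0,0,0,0,0,0,0.8],
  [0,0,-0.2,0,0,0,1],
  [0,0,-0.6,0,0,0,1],
  [0,0,-1,0,0,0,1],
  [0,0,-1,0,0,0,1],
  [0,0,-1,0,0,0,1],
  [0,0,-1,0,0,0,1],
  [0,0,-1,0,0,0,1],
])

```text
t: 36.75
tool_pos: [0.4717, -0.0089, 0.1851]
tcp_rot: [180.0, 0.1, 167.0]
force: [0.2, -0.6, -0.3]
finger_gap: 0.0856
```

Run:
```python
from h import *
plan(.5,-.371,.185,181.3)
cals={n:calibration(n) for n in("wrist","top","scene")}
cs=(.08,.054,.038)
im=snapshot("wrist");cv2.imwrite("pics/w18.png",im[:,:,::-1])
for n,d,z,p0 in (("green_case_center",cs,.003,[.471,-.009,-.23]),):
    m=mask_of(n,"wrist")
    if m is None: continue
    x,r=fit({"wrist":m},cals,d,z,p0);print(n,x[:2],np.degrees(x[2]),r)
for n in("top","scene"):
    im=snapshot(n)
    cv2.imwrite(f"pics/{n}18.png",im[:,:,::-1])
locate("blue_case_center",(.21,.062,.038),0,{k:cals[k] for k in("top","scene")})
```

```text
t 36.75 pos [ 0.4717 -0.0089  0.1851] rpy [1.7999e+02 8.0000e-02 1.6701e+02] gap 0.0856 F [ 0.2 -0.6 -0.3] q [-1.1 -6.2 -3.8 92.4 -0.  11.9]
 rotvec units [ 0.    0.02 -2.86]  then shift units (goal axes) [ -0.67 -12.09   0.  ] goal q6~ -37.87541502460098
green_case_center wrist [(0.76, [249, 143, 307, 226])]
green_case_center [ 0.47189203 -0.00844433] -13.144061775512906 0.7472905131426424
blue_case_center top [(0.96, [397, 210, 424, 285]), (0.33, [233, 171, 258, 204])]
blue_case_center scene [(0.55, [122, 244, 183, 319])]
   blue_case_center ['top'] [ 0.497 -0.372] 0.9 0.38
   blue_case_center ['scene'] [ 0.4942 -0.3729] 1.2 0.71
   blue_case_center ['top', 'scene'] [ 0.4958 -0.3724] 1.0 0.63
```

View pics/w18.png

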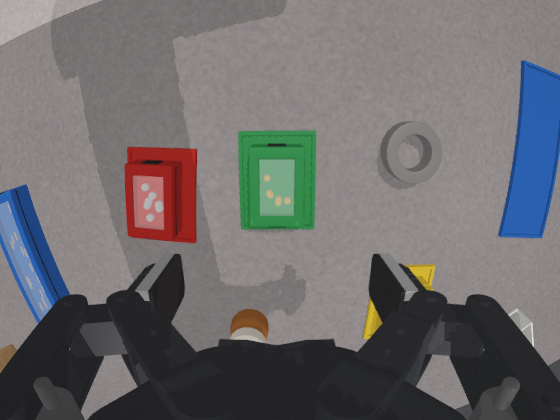

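move_arm([
  [0,0,0,0,0,-0.95,1],
  [0,0,0,0,0,-0.95,1],
  [0,0,0,0,0,-0.92,1],
  [-0.05,-1,0,0,0,0,1],
  [-0.05,-1,0,0,0,0,1],
  [-0.05,-1,0,0,0,0,1],
  [-0.05,-1,0,0,0,0,1],
  [-0.05,-1,0,0,0,0,1],
  [-0.05,-1,0,0,0,0,1],
  [-0.05,-1,0,0,0,0,1],
  [-0.05,-1,0,0,0,0,1],
  [-0.05,-1,0,0,0,0,1],
])

```text
t: 38.55
tool_pos: [0.4899, -0.2793, 0.1816]
tcp_rot: [180.0, -0.1, -178.9]
force: [0.9, 0.8, 1.3]
finger_gap: 0.0853
```

move_arm([
  [-0.05,-1,0,0,0,0,1],
  [-0.05,-1,0,0,0,0,1],
  [-0.02,-1,0,0,0,0,1],
  [0,-0.05,0,0,0,0,1],
  [0,0,0,0,0,0,1],
])

```text
t: 39.17
tool_pos: [0.4954, -0.3695, 0.1818]
tcp_rot: [179.9, -0.1, -178.9]
force: [0.3, 0.2, 1.0]
finger_gap: 0.0854
```

Run:
```python
from h import *
plan(.497,-.3715,.008,181.1)
cals={n:calibration(n) for n in("wrist",)}
im=snapshot("wrist");cv2.imwrite("pics/w19.png",im[:,:,::-1])
m=mask_of("blue_case_center","wrist")
x,r=fit({"wrist":m},cals,(.21,.062,.038),0,[.497,-.3715,.02]);print(x[:2],np.degrees(x[2]),r)
```

```text
t 39.17 pos [ 0.4954 -0.3695  0.1818] rpy [ 1.7994e+02 -7.0000e-02 -1.7890e+02] gap 0.0854 F [0.3 0.2 1. ] q [-36.7  14.2  17.4  93.3   0.  -37.8]
 rotvec units [ 0.01 -0.01 -0.  ]  then shift units (goal axes) [-0.05 -0.07  5.79] goal q6~ -37.87755964437903
blue_case_center wrist [(0.96, [242, 78, 307, 286])]
[ 0.49752491 -0.37053354] 1.1109976721142927 0.5569858676528369
```

View pics/w19.png

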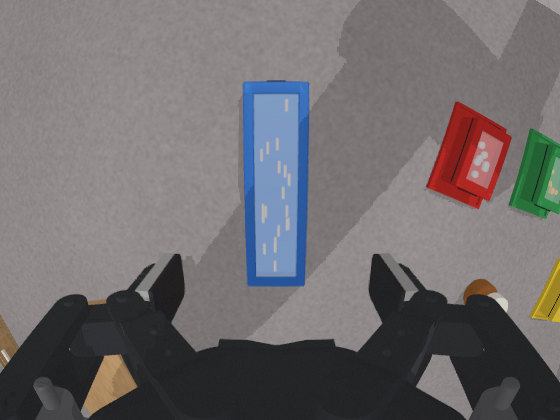

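move_arm([
  [-0.06,-0.04,0.5,0,0,0,1],
  [0,0,1,0,0,0,1],
  [0,0,1,0,0,0,1],
  [0,0,1,0,0,0,1],
  [0,0,1,0,0,0,1],
  [0,0,0.7,0,0,0,1],
  [0,0,0.4,0,0,0,1],
  [0,0,0.17,0,0,0,1],
  [0,0,0,0,0,0,1],
])

```text
t: 40.4
tool_pos: [0.4977, -0.3711, 0.0097]
tcp_rot: [-180.0, 0.0, -178.9]
force: [0.0, 0.0, -1.3]
finger_gap: 0.0851
```

Run:
```python
from h import *
plan(.4973,-.3707,.008,181.1)
im=snapshot("wrist");cv2.imwrite("pics/w20.png",im[:,:,::-1])
```

```text
t 40.4 pos [ 0.4977 -0.3711  0.0097] rpy [-1.7998e+02  1.0000e-02 -1.7888e+02] gap 0.0851 F [ 0.   0.  -1.3] q [-36.7  15.4  -0.2  74.4  -0.  -37.8]
 rotvec units [-0.  0.  0.]  then shift units (goal axes) [0.01 0.01 0.06] goal q6~ -37.80177779377868
```

View pics/w20.png

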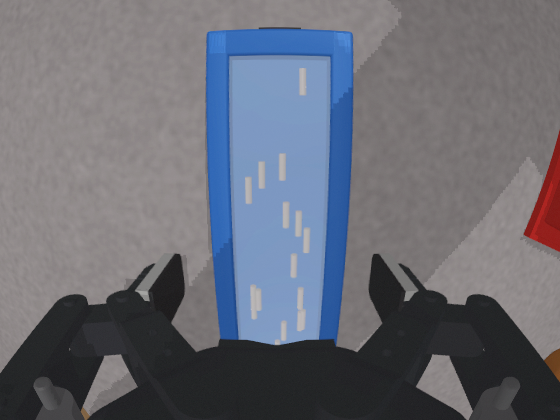

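move_arm([
  [0,0,0.06,0,0,0,0.4],
  [0,0,0,0,0,0,-1],
  [0,0,0,0,0,0,-1],
  [0,0,0,0,0,0,-1],
  [0,0,0,0,0,0,-1],
  [0,0,0,0,0,0,-1],
  [0,0,0,0,0,0,-1],
  [0,0,0,0,0,0,-1],
], force=70)

```text
t: 41.45
tool_pos: [0.498, -0.3714, 0.0091]
tcp_rot: [-179.9, 0.1, -178.9]
force: [-1.2, 2.2, 7.3]
finger_gap: 0.0586
```

move_arm([
  [0,0,-0.1,0,0,0,-1],
  [0,0,-0.3,0,0,0,-1],
  [0,0,-0.7,0,0,0,-1],
  [0,0,-0.9,0,0,0,-1],
  [0,0,-1,0,0,0,-1],
  [0,0,-0.6,0,0,0,-1],
  [0,0,0,0,0,0,-1],
])

```text
t: 42.32
tool_pos: [0.4981, -0.3716, 0.1169]
tcp_rot: [-179.9, 0.1, -178.9]
force: [-0.9, 1.1, -5.8]
finger_gap: 0.0583
```

Run:
```python
from h import *
plan(.5063,.3457,.1,180-16.9)
cals={n:calibration(n) for n in("wrist","scene")}
im=snapshot("wrist");cv2.imwrite("pics/w21.png",im[:,:,::-1])
cv2.imwrite("pics/s21.png",snapshot("scene")[:,:,::-1])
```

```text
t 42.33 pos [ 0.4981 -0.3716  0.1169] rpy [-1.7992e+02  9.0000e-02 -1.7889e+02] gap 0.0583 F [-0.9  1.1 -5.8] q [-36.7  13.8   9.8  85.9  -0.  -37.8]
 rotvec units [-0.01  0.02  3.6 ]  then shift units (goal axes) [ 6.69 22.96  0.56] goal q6~ 51.225134761949136
```

View pics/w21.png

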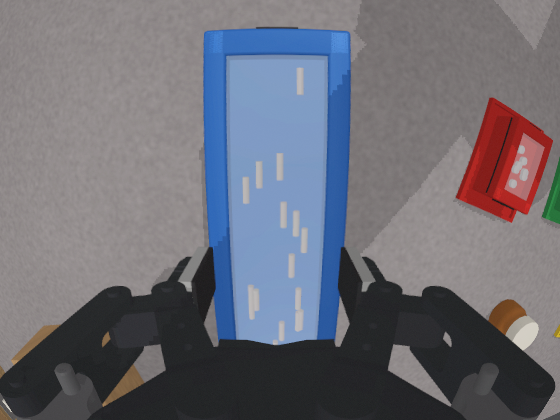

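View pics/s21.png

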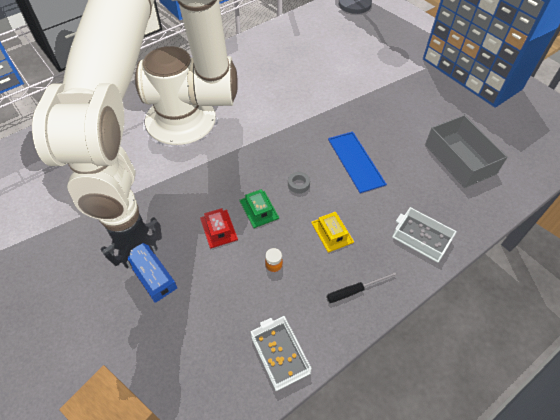

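move_arm([
  [0,0,0,0,0,0.6,-1],
  [0,0,0,0,0,0.8,-1],
  [0,0,0,0,0,0.8,-1],
  [0,0,0,0,0,0.8,-1],
  [0,0,0,0,0,0.6,-1],
  [0.12,0.4,0,0,0,0,-1],
  [0.23,0.8,0,0,0,0,-1],
  [0.29,1,0,0,0,0,-1],
  [0.29,1,0,0,0,0,-1],
  [0.29,1,0,0,0,0,-1],
  [0.29,1,0,0,0,0,-1],
  [0.29,1,0,0,0,0,-1],
])

```text
t: 43.92
tool_pos: [0.4993, -0.1756, 0.1149]
tcp_rot: [180.0, -0.1, 163.2]
force: [-0.3, 0.5, -4.5]
finger_gap: 0.0583
```

move_arm([
  [0.29,1,0,0,0,0,-1],
  [0.29,1,0,0,0,0,-1],
  [0.29,1,0,0,0,0,-1],
  [0.29,1,0,0,0,0,-1],
  [0.29,1,0,0,0,0,-1],
  [0.29,1,0,0,0,0,-1],
  [0.29,1,0,0,0,0,-1],
  [0.29,1,0,0,0,0,-1],
  [0.29,1,0,0,0,0,-1],
  [0.29,1,0,0,0,0,-1],
  [0.29,1,0,0,0,0,-1],
])

```text
t: 45.3
tool_pos: [0.5032, 0.1675, 0.1149]
tcp_rot: [-180.0, -0.1, 163.2]
force: [0.6, 0.6, -5.3]
finger_gap: 0.0581
```

Run:
```python
from h import *
plan(.5063,.3457,.1,180-16.9)
cals={n:calibration(n) for n in("wrist",)}
im=snapshot("wrist");cv2.imwrite("pics/w22.png",im[:,:,::-1])
m=mask_of("blue_tray","wrist")
if m is not None:
    x,r=fit({"wrist":m},cals,(.238,.09,.007),0,[.506,.3457,-.295]);print(x[:2],np.degrees(x[2]),r)
```

```text
t 45.3 pos [0.5032 0.1675 0.1149] rpy [-1.7997e+02 -6.0000e-02  1.6322e+02] gap 0.0581 F [ 0.6  0.6 -5.3] q [18.4  1.5 -4.1 84.5  0.  35.2]
 rotvec units [-0.01 -0.01  0.02]  then shift units (goal axes) [1.63 5.71 0.5 ] goal q6~ 51.225134761949136
blue_tray wrist [(0.84, [407, 15, 502, 266]), (0.23, [193, 147, 205, 196]), (0.21, [104, 366, 135, 401])]
[0.50827903 0.34974662] -17.00900343956554 2.1705895436120515
```

View pics/w22.png

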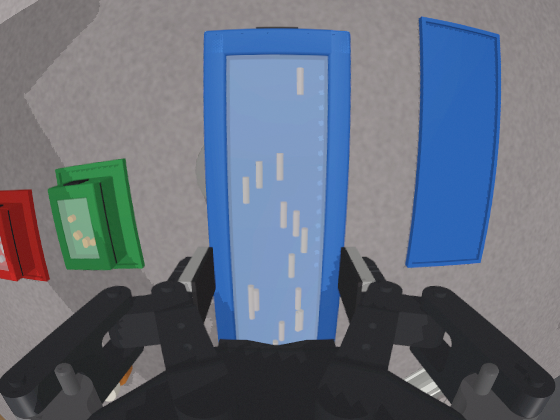

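move_arm([
  [0.29,1,0,0,0,0,-1],
  [0.29,1,0,0,0,0,-1],
  [0.29,1,0,0,0,0,-1],
  [0.29,1,0,0,0,0,-1],
  [0.27,1,0,0,0,0,-1],
  [0.2,0.71,0.2,0,0,0,-1],
  [0,0,0.6,0,0,0,-1],
  [0,0,0.6,0,0,0,-1],
  [0,0,0.4,0,0,0,-1],
  [0,0,0,0,0,0,-1],
  [0,0,0,0,0,0,-1],
])

```text
t: 46.78
tool_pos: [0.5076, 0.344, 0.0622]
tcp_rot: [180.0, 0.0, 163.1]
force: [-0.2, 0.8, -4.5]
finger_gap: 0.0588
```

Run:
```python
from h import *
plan(.5063,.3457,.012,180-16.9)
cals={n:calibration(n) for n in("wrist",)}
im=snapshot("wrist");cv2.imwrite("pics/w23.png",im[:,:,::-1])
snapshot("scene");im=snapshot("top");cv2.imwrite("pics/t23.png",im[:,:,::-1])
cv2.imwrite("pics/s23.png",cv2.resize(snapshot("scene")[90:230,250:450,::-1],None,fx=4,fy=4))
z=get_state()["tool_pos"][2]-.009
m=mask_of("blue_case_center","wrist")
if m is not None:
    x,r=fit({"wrist":m},cals,(.21,.062,.038),z,[.506,.3457,-.295]);print(x[:2],np.degrees(x[2]),r)
```

```text
t 46.77 pos [0.5076 0.344  0.0622] rpy [1.7997e+02 2.0000e-02 1.6308e+02] gap 0.0588 F [-0.2  0.8 -4.5] q [34.1 13.2  3.  79.8 -0.  51. ]
 rotvec units [ 0.01  0.   -0.  ]  then shift units (goal axes) [0.06 0.04 1.67] goal q6~ 51.225134761949136
blue_case_center wrist [(0.93, [207, 25, 351, 346])]
[0.50823439 0.34368172] -16.97265189251548 12.413033198913606
```

View pics/w23.png

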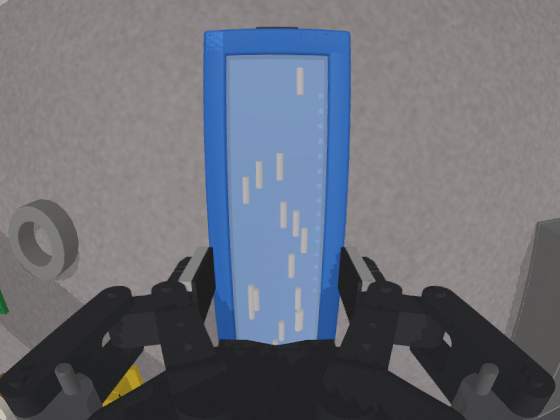

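View pics/s23.png

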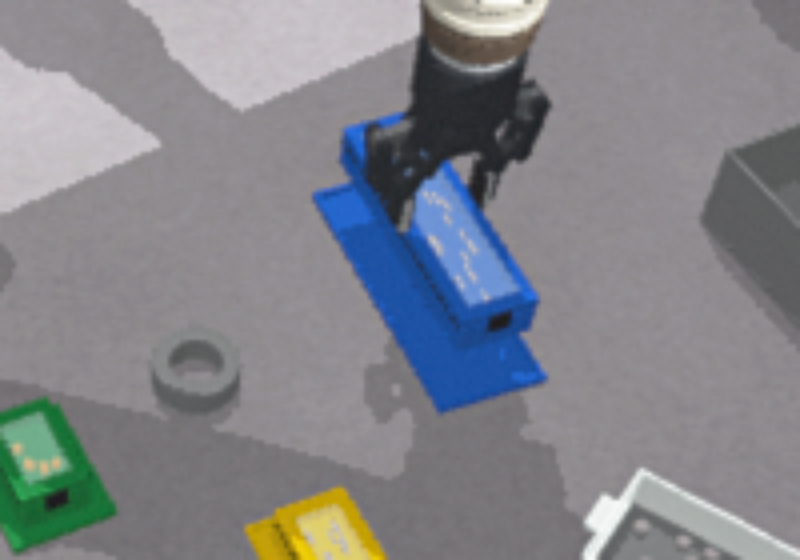

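move_arm([
  [0.05,0.06,0.4,0,0,0,-1],
  [0,0,0.5,0,0,0,-1],
  [0,0,0.4,0,0,0,-1],
  [0,0,0.2,0,0,0,-1],
  [0,0,0.08,0,0,0,-1],
  [0,0,0,0,0,0,-1],
])

```text
t: 47.78
tool_pos: [0.5064, 0.3464, 0.0144]
tcp_rot: [180.0, 0.0, 163.1]
force: [0.5, -0.2, -5.3]
finger_gap: 0.0582
```

Run:
```python
from h import *
plan(.5063,.3457,.0115,180-16.9)
im=snapshot("wrist");cv2.imwrite("pics/w24.png",im[:,:,::-1])
cv2.imwrite("pics/s24.png",cv2.resize(snapshot("scene")[90:230,250:450,::-1],None,fx=4,fy=4))
```

```text
t 47.77 pos [0.5064 0.3464 0.0144] rpy [180.     0.   163.11] gap 0.0582 F [ 0.5 -0.2 -5.3] q [34.4 14.3 -1.  74.7  0.  51.3]
 rotvec units [0. 0. 0.]  then shift units (goal axes) [-0.   -0.02  0.1 ] goal q6~ 51.225134761949136
```

View pics/w24.png

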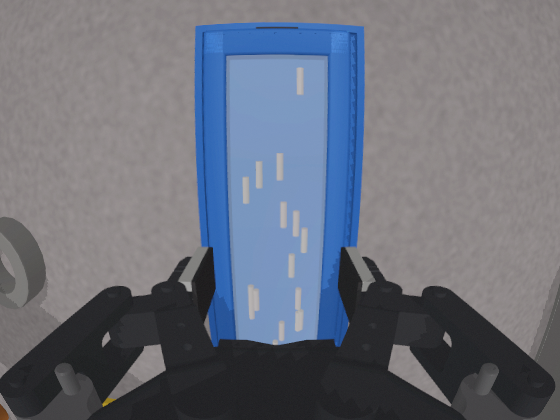

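View pics/s24.png

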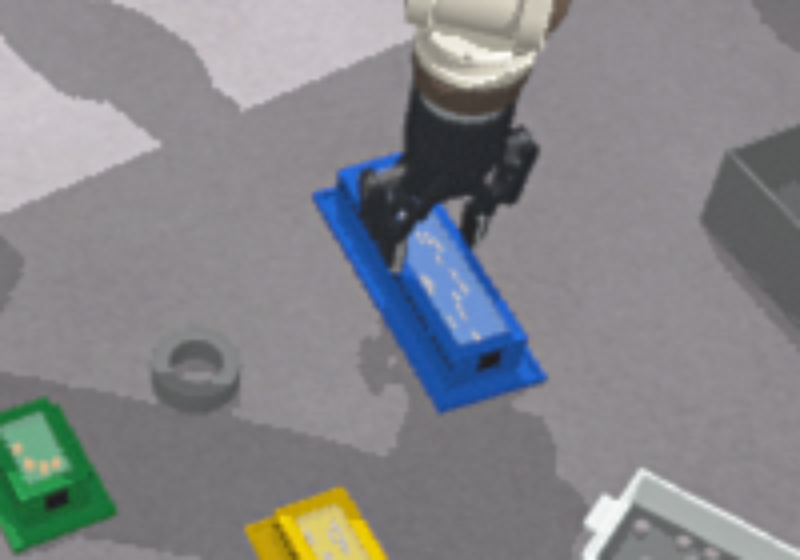

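move_arm([
  [0,0.02,0.04,0,0,0,-1],
  [0,0,0.03,0,0,0,-1],
  [0,0,0.02,0,0,0,-1],
  [0,0,0,0,0,0,-1],
])

```text
t: 48.38
tool_pos: [0.5066, 0.3471, 0.0122]
tcp_rot: [180.0, 0.0, 163.1]
force: [-2.0, 0.1, 3.1]
finger_gap: 0.058
```

Contact (force reversed from −5.3 to +3 N). Release.

move_arm([
  [0,0,0,0,0,0,0.6],
  [0,0,0,0,0,0,0.7],
  [0,0,0,0,0,0,0.9],
  [0,0,-0.2,0,0,0,1],
  [0,0,-0.5,0,0,0,1],
  [0,0,-1,0,0,0,1],
  [0,0,-1,0,0,0,1],
  [0,0,-1,0,0,0,1],
  [0,0,-1,0,0,0,1],
  [0,0,-1,0,0,0,1],
  [0,0,0,0,0,0,1],
])

```text
t: 49.75
tool_pos: [0.5074, 0.3476, 0.1865]
tcp_rot: [179.8, 0.2, 163.1]
force: [-0.2, -0.6, -0.1]
finger_gap: 0.0854
```

Run:
```python
from h import *
plan(.5063,.3457,.2,180-16.9)
cals={n:calibration(n) for n in("wrist","top","scene")}
im=snapshot("wrist");cv2.imwrite("pics/w25.png",im[:,:,::-1])
cv2.imwrite("pics/s25.png",snapshot("scene")[:,:,::-1])
cv2.imwrite("pics/t25.png",snapshot("top")[:,:,::-1])
m=mask_of("blue_case_center","wrist")
if m is not None:
    x,r=fit({"wrist":m},cals,(.21,.062,.038),.003,[.506,.3457,-.295]);print(x[:2],np.degrees(x[2]),r)
for n in("yellow","red","green"): locate(n+"_case_center",(.08,.054,.038),.003,{k:cals[k] for k in("scene","top")})
locate("blue_case_center",(.21,.062,.038),.003,{k:cals[k] for k in("scene",)})
for n,z in(("jar_center",.055),("tape_center",.024)):
    m=mask_of(n,"top")
    if m is not None:
        ys,xs=np.nonzero(m);print(n,unproj(cals["top"],(xs.mean(),ys.mean()),z).round(3))
```

```text
t 49.75 pos [0.5074 0.3476 0.1865] rpy [179.76   0.19 163.11] gap 0.0854 F [-0.2 -0.6 -0.1] q [34.4 13.4 16.9 93.3  0.  51.3]
 rotvec units [0.05 0.04 0.  ]  then shift units (goal axes) [ 0.02 -0.07 -0.45] goal q6~ 51.225134761949136
blue_case_center wrist [(0.58, [243, 79, 309, 283]), (0.16, [0, 193, 60, 270])]
[0.50698958 0.34704587] -17.024556550406757 0.4793736621574643
yellow_case_center scene [(0.71, [316, 210, 350, 244])]
yellow_case_center top [(0.89, [232, 172, 258, 205]), (0.39, [266, 231, 299, 277])]
   yellow_case_center ['scene'] [0.6609 0.1091] -14.8 0.35
   yellow_case_center ['top'] [0.6627 0.1079] -12.8 0.6
   yellow_case_center ['scene', 'top'] [0.6617 0.1085] -14.0 0.54
red_case_center scene [(0.97, [203, 207, 229, 241])]
red_case_center top [(0.64, [315, 241, 345, 279])]
   red_case_center ['scene'] [ 0.4546 -0.1445] -16.4 0.35
   red_case_center ['top'] [ 0.455  -0.1438] -17.3 0.4
   red_case_center ['scene', 'top'] [ 0.4547 -0.1441] -16.7 0.39
green_case_center scene [(0.62, [246, 189, 272, 223])]
green_case_center top [(0.57, [271, 239, 298, 269])]
   green_case_center ['scene'] [ 0.4684 -0.0099] -15.2 0.76
   green_case_center ['top'] [ 0.471  -0.0105] -13.6 0.35
   green_case_center ['scene', 'top'] [ 0.4704 -0.0104] -14.0 0.63
blue_case_center scene [(0.75, [334, 130, 378, 189])]
   blue_case_center ['scene'] [0.5036 0.3452] -17.7 0.57
jar_center top [(0.76, [300, 186, 317, 203])]
jar_center [ 0.64  -0.083  0.055]
tape_center top [(0.82, [221, 243, 244, 266])]
tape_center [0.468 0.14  0.024]
```

View pics/w25.png

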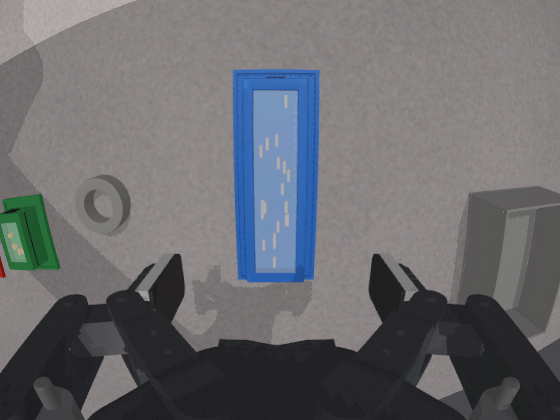

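View pics/s25.png

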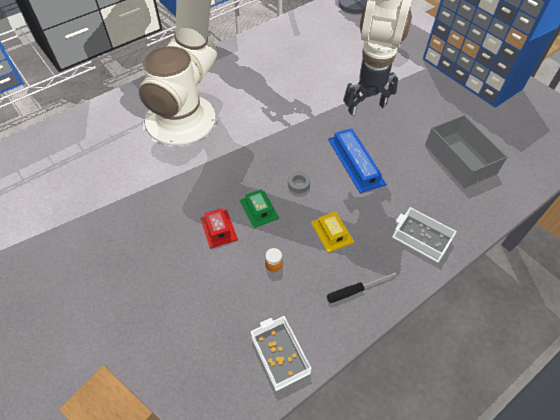

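```bash
python3 - <<'E'
from h import *
c=calibration("wrist");snapshot("wrist")
for nm,p,d,z in (("tray",[.5063,.3457,np.radians(-16.9)],(.238,.09,.007),0),("case",[.507,.347,np.radians(-17)],(.21,.062,.038),.003)):
    q=proj(c,dense(box(p,d,z)),"wrist");print(nm,q.min(0),q.max(0))
m=mask_of("blue_tray","wrist")
if m is not None:
    ys,xs=np.nonzero(m);print(xs.min(),xs.max(),ys.min(),ys.max())
    E
E
python3 - <<'E'
import cv2
im=cv2.imread("pics/w25.png");cv2.imwrite("pics/w25b.png",cv2.resize(im[60:300,220:340],None,fx=2.4,fy=2.4,interpolation=cv2.INTER_CUBIC))
im=cv2.imread("pics/s25.png");cv2.imwrite("pics/s25b.png",cv2.resize(im[115:215,310:410],None,fx=5,fy=5,interpolation=cv2.INTER_CUBIC))
E
```

```text
tray [231.59727093  68.54458516] [318.92468755 281.42432815]
case [243.36995156  77.86918487] [310.40231224 285.3424527 ]
blue_tray wrist [(0.8, [232, 71, 321, 282]), (0.49, [0, 195, 61, 271])]
234 321 70 282Traceback (most recent call last):
  File "<stdin>", line 8, in <module>
NameError: name 'E' is not defined
```

View pics/w25b.png

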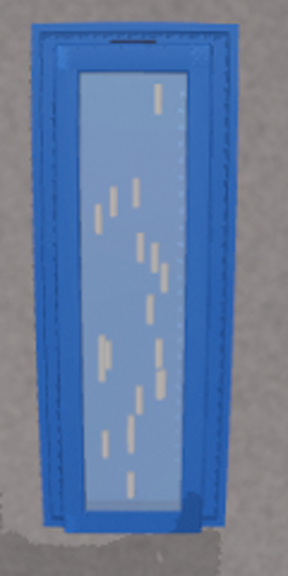

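View pics/s25b.png

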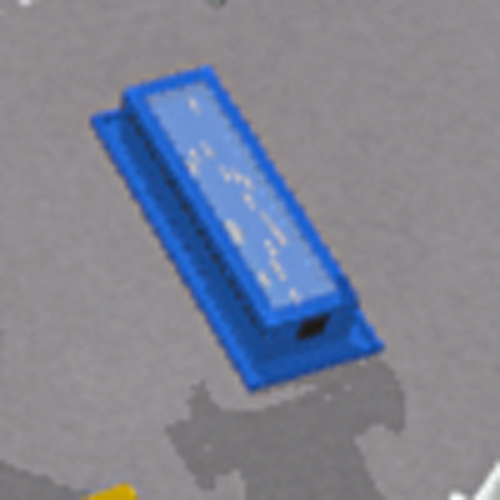

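The views match the predicted projections: the blue case lies flat and centred in its tray. Handing in.

```bash
python3 -c "
from workcell import *
print(get_state()['t']);print(close_job())"
```

```text
50.5
the job is handed in; nothing more can be done
None
```

All four cases are flat in the trays of their own colour, placed in the order yellow, red, green, blue. I handed the job in at 50.5 s, with the gripper open and raised clear; `close_job` gave no verdict.

**Centring:** in the last camera checks, each case was within about 2 to 4 mm of its tray's centre, against a 16 mm limit, and lined up with it to within about 2°. I judged flatness from the pictures and from the contact force when I lowered each case; I did not measure tilt separately.

**Jar and tape roll:** the top camera put both within about 1 mm of where they started.

**Measurements that disagreed:**
- The scene camera put the blue case about 4 mm from the wrist camera's reading. I trusted the wrist camera because its picture matched where the edges should appear.
- A top-camera fit of the yellow case straight after placing it was wrong because the arm hid part of it. A later fit with a clear view agreed with the others.

**One thing that went wrong:** while carrying the yellow case, the last joint reached its limit and the case tilted about 7°. I levelled it, turned the gripper half a turn and went on. The limit for failing is about 34°.

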